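# Take a capsule from the glass-lidded coffee box

## Robot

A 7-joint arm with a two-finger parallel gripper is mounted at the origin on a cart in front of the work surface, level with it; the furniture and walls round the work are solid. World frame = base frame: x ahead of the robot, y to its left, z up, the work surface at z = 0. Lengths are in m, angles in rad, forces in N, time in s.
With the tool pointing down it reaches from about 0.425 to 1.025 m from the base axis. Payload 9.4 kg.
Tool frame: the origin (TCP) lies midway between the tips of the shut fingers; the grasp point (between the pads) lies 19 mm behind it; z points along the fingers, y is the line along which they close (so a half turn about z gives the same grasp; the last joint's range is limited). The gripper opens to 85 mm and grips with 20 to 120 N. Pads are 22 mm wide; open, the fingers measure 114 mm over their backs; the gripper's body (76 mm by 85 mm) begins 54 mm behind the grasp point. The pads swing forward as they close: fully open they stand 13 mm farther back than shut.
Start: joints at [-1.188, 0.599, -0.003, 1.599, 0.002, 0.943, -0.08], TCP at [0.322, 0.65, 0.203] pointing down, gripper open.
Joint ranges: [-2.57, 2.57], [-0.35, 1.97], [-1.29, 1.29], [0.11, 2.56], [-1.05, 4.19], [0.11, 1.86], [-2.63, 2.63]. Speed limits (rad/s): [2.22, 2.22, 3.01, 3.01, 3.14, 3.14, 3.14].

## Interface

Orientations are given as a 3x3 rotation matrix whose columns are the frame's x, y, z axes.
In Python, from workcell import telemetry, optics, workorder gives the robot as it stands.
- The arm moves only by the tool servo_tool, never from a script. Its argument "steps" is a list that holds one entry, the list of rows, each a list of 7 numbers: the opening, from 0 (shut) to 1 (fully open), then the shift along the tool's x, y, z in m, then the turn, a rotation vector about the tool's x, y, z in rad. A call has 1 to 5 rows; each row shifts and turns the commanded pose from where the row before left it, along the tool's axes as they then stand; what a row does not reach is not made up. A row lasts 1/12 s, in which the tool goes at most 41.7 mm and 7.16 degrees, less where a joint would pass 70% of its speed; a pose out of reach is approached as far as the arm can. A call with a gripper value outside its range is refused whole. The fingers move at their own pace and stop on an object; "force" is the grip in N (left out, the last holds). Time passes only in rows, so rows that do not move let the fingers close. It gives the time, the measured TCP pose, the force, the opening and the grip force at its end, in the units of the state.
- telemetry.get_state(): the state, without advancing time (a new reading comes with each control period).
- optics.camera(name): name is "scene" or "side" or "wrist"; returns a dict with "color" (384x512x3 uint8, blue, green, red), "intrinsics" (3x3 intrinsics, pixels), "k1" (the pictures are not rectified: a ray, as slopes to the right and down, at radius r is drawn at 1 + k1 r^2 times it, then the intrinsics apply), "R" (3x3) and "t" (3): a world point X has camera coordinates R X + t. Camera axes: x right, y down, z forward; pixel columns grow to the right and rows downward; lengths in m; the calibration is good to about 2 mm. A picture is of the moment at which its call begins. There is no depth.
- workorder.job_done(): hands the job in; it is judged then, once.
The state is a dict: "clock": time; "qpos": joint angles; "qvel": joint speeds; "effort": joint torques, N m; "ee_pos": TCP position; "orientation": TCP orientation; "force": force on the tool from outside, world axes, zero at the start; "torque": the same for the moment, N m; "opening": opening from 0.0 (shut) to 1.0 (fully open); "gripper_force": force on a finger pad.
Only numpy, scipy, OpenCV 4.12 (cv2) and the standard library are available. Lean on these libraries where they do the work, as an engineer would, in place of code of your own. Each camera call takes 0.05 s, during which the arm holds its last target. There are 200 camera calls.

## Task

A coffee is being laid out: by pressing on the coffee box's glass lid and pulling, draw it toward you until it is fully open, then take out the red capsule, stand it upright in the middle of the saucer, and slide the lid fully shut again so that the rest keep their aroma. Press just hard enough to drag the slippery pane, for it would crack if you leaned on it. The box must stay where it stands with the other capsules upright in their wells, and the cup and spoon are to be left alone.

Things in the scene. Friction and masses are not known exactly. Their poses are not given: they have to be found in the camera images.
- capsule_box: loose walnut coffee box, 194 (x) x 108 (y) x 47.5 mm high, 1.1 kg, on rubber feet 82 mm ahead and behind of its middle. Origin: centre of its underside; z up, -x to its front, the end toward the robot. A capsule stands in each of four wells, 41 mm wide, at x = -66, -22, 22, 66 mm, y = 0: well floor z = 8, insert top round them z = 14 mm. 94 mm wide inside. Front wall 37.5 mm high: the lid passes over it
- lid (a joint): how far the flat, handleless glass lid is drawn out along the box's -x, in m: 0 shut against the back wall, 0.130 fully open at its stop (three rear wells uncovered). Starts shut or up to 12 mm ajar. Pane 186 x 96 x 5 mm, top at z = 44 mm of the box, 3.5 mm below the side walls. It runs level in grooves on a soft seal: gives 1 mm under 10 N pressed, resists sliding with 4.5 N; it stays where left
- lid_spot (a point): frosted white 22 mm thumb spot on top of the glass, 35 mm from the pane's rear edge; moves with the lid and stays above the box's feet (pressing farther forward on the open lid tips the box). z up, -x to the front. Glass is slippery: friction 0.41 to 0.69 against a finger, so press with about 12 to 15 N to drag it; a total force of 20 N on the pane breaks it
- red_capsule_centre (a point): centre (half-way up) of the red aluminium coffee capsule, in any of the three rear wells: 24 mm high, 11 g, rim 37 mm wide at the bottom, body about 30 mm wide above it; z points up out of the capsule
- purple_capsule_centre (a point): centre of the purple capsule, same make, in another rear well
- green_capsule_centre (a point): centre of the green capsule, same make, in another rear well
- brown_capsule_centre (a point): centre of the brown capsule, same make, in the front well
- saucer: loose white saucer, 110 mm wide, rim 14 mm high, flat middle 68 mm wide whose top is 5 mm above the origin; origin: centre of its underside
- cup: white espresso cup, 61 x 89 x 53 mm, behind the saucer; origin: near the centre of its underside; leave it alone
- spoon: steel teaspoon, 130 x 27 x 11 mm, on the front of the hob; origin: its middle, underside; leave it alone
Mind the look-alikes: they are no part of the job. Several things have the shape of the saucer; the one meant has the colours described above.

How it is judged:
By the outcome, as a careful person would: the job done as asked, in the order asked, and still so for the second after the job is handed in, with the robot touching nothing.
It also fails if it takes over 72 s, if anything falls off the work surface, if the arm or the gripper's body presses on something with over 40 N, if the wrist force passes 120 N, or if a joint passes its speed limit or range.

## Working session

There is one attempt and no reset: what is moved stays moved. The work goes in short steps, Python scripts to look and compute and a tool call to move; the robot and the scene stay as the last step left them, time stands still between calls to the robot, and variables do not carry over. Pictures are saved under pics/ and viewed, at most 10 in all, crops included, and the job is handed in when it is done.

Besides the shell and the picture viewer there is one more tool, called after "Emit:" as name([rows], argument=value, ...), one row to a line, values as JSON. servo_tool: Moves the arm, as the interface text tells. Its arguments: {"type":"object","properties":{"steps":{"type":"array"},"force":{"type":"number"}},"required":["steps"]}

```bash
mkdir -p pics; cat > h.py <<'E'
import numpy as np, cv2
from workcell import telemetry, optics, workorder
def cam(n, save=None):
    c=optics.camera(n)
    for k in("color","intrinsics","R","t"): c[k]=np.array(c[k])
    if save: cv2.imwrite(save,c["color"])
    return c
def ray(c,uv):
    K=c["intrinsics"]; d=np.array([c["k1"],0,0,0,0],float)
    p=cv2.undistortPoints(np.array([[uv]],float),K,d)[0,0]
    return -c["R"].T@c["t"], c["R"].T@np.array([p[0],p[1],1])
def onz(c,uv,z):
    o,d=ray(c,uv); return o+d*(z-o[2])/d[2]
def proj(c,X):
    return cv2.projectPoints(np.array([X],float),cv2.Rodrigues(c["R"])[0],c["t"].astype(float),c["intrinsics"],np.array([c["k1"],0,0,0,0],float))[0][0,0]
def st():
    s=telemetry.get_state(); print(s["clock"],np.round(s["ee_pos"],4),np.round(s["orientation"],3).tolist(),np.round(s["force"],1),s["opening"],s["gripper_force"],np.round(s["qpos"],3)); return s
E
python3 - <<'E'
from h import *
ims=[cam(n)["color"] for n in("scene","side","wrist")]
cv2.imwrite("pics/a.png",ims[0]);cv2.imwrite("pics/b.png",ims[1]);cv2.imwrite("pics/c.png",ims[2])
st()
E
```

```text
0.15 [0.3216 0.6493 0.2023] [[-0.896, 0.444, -0.0], [0.444, 0.896, -0.001], [-0.0, -0.001, -1.0]] [ 0.5 -0.3 -0.6] 1.0030564920642133 0.0 [-1.188  0.6   -0.003  1.6    0.002  0.943 -0.08 ]
```

View pics/a.png

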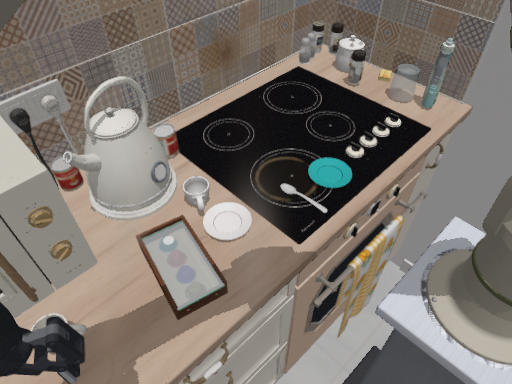

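View pics/b.png

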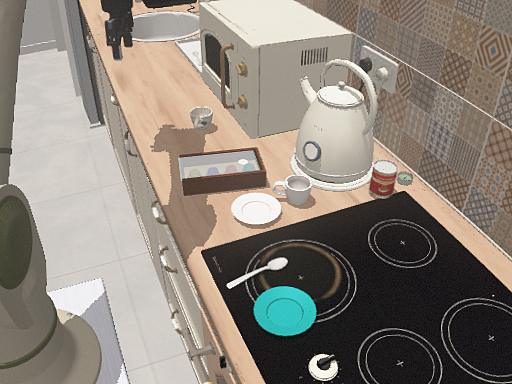

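The scene view shows the box around (181,265) with the white spot at about (168,242), the white saucer at (228,221), the cup at (197,192) and the spoon at (303,197). In the side view the box is at (222,170) and the saucer at (257,209).

```bash
python3 - <<'E'
from h import *
c=cam("scene"); s=cam("side")
a=cv2.resize(c["color"][180:330,125:265],None,fx=3.8,fy=3.8,interpolation=cv2.INTER_CUBIC)
b=cv2.resize(s["color"][135:235,165:325],None,fx=3,fy=3,interpolation=cv2.INTER_CUBIC)
cv2.imwrite("pics/d.png",a)
for n,k,sd in(("scene",c,(228,221)),("side",s,(257,209))):
    print(n,"cam",np.round(-k["R"].T@k["t"],3))
    hsv=cv2.cvtColor(k["color"],cv2.COLOR_BGR2HSV)
    m=((hsv[...,1]<40)&(hsv[...,2]>150)).astype(np.uint8)
    _,lab,stt,cen=cv2.connectedComponentsWithStats(m)
    l=lab[sd[1],sd[0]]; print(stt[l],cen[l],"saucer",np.round(onz(k,cen[l],0.011),4))
    # walnut: dark brown
    w=((hsv[...,2]<115)&(hsv[...,1]>80)&((hsv[...,0]<20)|(hsv[...,0]>170))).astype(np.uint8)
    _,lab,stt,cen=cv2.connectedComponentsWithStats(w)
    for i in range(1,len(stt)):
        x,y=cen[i]
        if stt[i,4]>150: print("walnut",stt[i],np.round(cen[i],1))
for p in [(137,237),(186,217),(226,290),(180,313)]: print(p,np.round(onz(c,p,.0475),3))
for p in [(168,242)]: print(p,np.round(onz(c,p,.044),3))
print("side spot",np.round(onz(s,(243,162),.044),3))
print("cup",np.round(onz(c,(197,192),.03),3))
E
```

```text
scene cam [0.063 0.564 0.672]
[ 203  202   49   38 1500] [226.95266667 220.48133333] saucer [0.4969 0.2306 0.011 ]
walnut [355  12  22  27 193] [364.9  24.2]
walnut [  0  16  26  31 216] [10.7 33.2]
walnut [199  38  37  33 657] [217.8  53.7]
walnut [255 156  50  29 225] [276.1 163. ]
walnut [ 58 167  25  24 226] [ 71.9 181.4]
walnut [ 138  216   90  104 1203] [182.2 274.4]
walnut [  0 253  38  48 394] [ 17.1 278.3]
side cam [ 0.179 -0.512  0.671]
[ 231  193   50   31 1243] [255.69750603 207.94770716] saucer [0.4975 0.2189 0.011 ]
walnut [440 166  30  45 284] [454.8 188.8]
walnut [182 172  84  24 897] [213.4 183.6]
walnut [281 243  61  56 342] [324.  266.6]
(137, 237) [0.57  0.409 0.047]
(186, 217) [0.541 0.305 0.047]
(226, 290) [0.352 0.359 0.047]
(180, 313) [0.375 0.446 0.047]
(168, 242) [0.517 0.369 0.044]
side spot [0.521 0.35  0.044]
cup [0.597 0.233 0.03 ]
```

View pics/d.png

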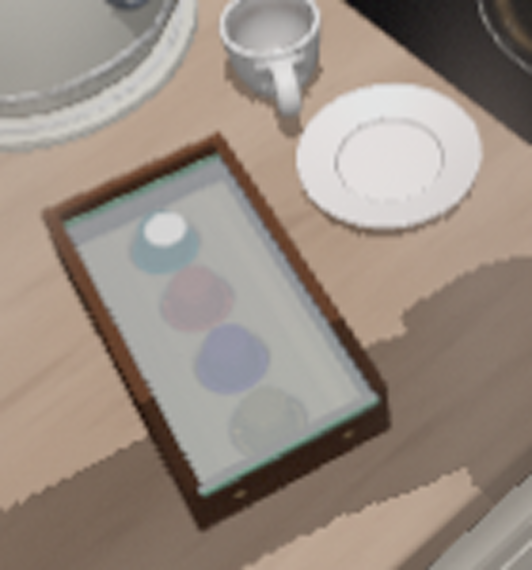

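The enlarged view shows the wells from rear to front as green (under the spot), red, purple and brown. Box corners in the full image are at (138,236), (182,216) and (226,283). I'll move above the box for a closer look.

Emit:
servo_tool([
  [[0, -0.023, -0.017, 0, 0, 0, -0.02], [0, -0.023, -0.017, 0, 0, 0, -0.02], [0, -0.023, -0.017, 0, 0, 0, -0.02], [0, -0.023, -0.017, 0, 0, 0, -0.02], [0, -0.023, -0.017, 0, 0, 0, -0.02]],
], force=30)

```text
clock: 0.67
ee_pos: [0.3924, 0.524, 0.2029]
orientation: [[-0.936, 0.351, -0.0], [0.351, 0.936, -0.0], [-0.0, -0.0, -1.0]]
force: [1.1, 0.5, -0.2]
opening: 0.298
gripper_force: 0.0
```

Emit:
servo_tool([
  [[0, -0.023, -0.017, 0, 0, 0, -0.02], [0, -0.023, -0.017, 0, 0, 0, -0.02], [0, -0.023, -0.017, 0, 0, 0, -0.02], [0, -0.023, -0.017, 0, 0, 0, -0.02], [0, 0, 0, 0, 0, 0, -0.02]],
])

```text
clock: 1.08
ee_pos: [0.4616, 0.425, 0.2031]
orientation: [[-0.965, 0.263, 0.002], [0.263, 0.965, -0.003], [-0.003, -0.003, -1.0]]
force: [0.6, -0.3, 0.8]
opening: 0.002
gripper_force: 0.0
```

```bash
python3 - <<'E'
from h import *
s=st()
c=cam("wrist","pics/e.png")
print("cam",np.round(-c["R"].T@c["t"],3))
hsv=cv2.cvtColor(c["color"],cv2.COLOR_BGR2HSV)
m=((hsv[...,1]<25)&(hsv[...,2]>215)).astype(np.uint8)
_,lab,stt,cen=cv2.connectedComponentsWithStats(m)
for i in range(1,len(stt)):
    if stt[i,4]>150: print("white",stt[i],np.round(cen[i],1),np.round(onz(c,cen[i],.044),4))
E
```

```text
1.0833 [0.4616 0.425  0.2031] [[-0.965, 0.263, 0.002], [0.263, 0.965, -0.003], [-0.003, -0.003, -1.0]] [ 0.6 -0.3  0.8] 0.0020212618409430855 0.0 [-0.798  0.482 -0.056  1.83   0.04   0.832  0.429]
cam [0.396 0.442 0.373]
```

View pics/e.png

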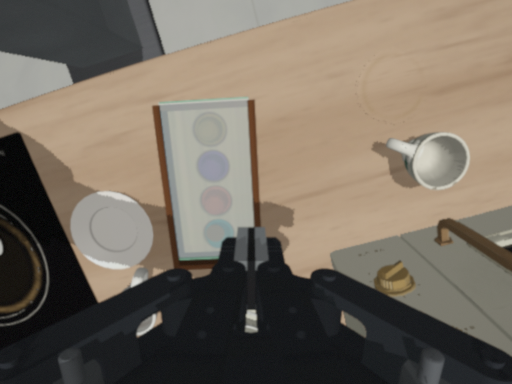

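The wrist view shows the capsules at (210,129) brown, (213,165) purple, (216,201) red and about (219,235) green. The box side walls run (154,105)–(174,268) and (254,99)–(261,~265), and the saucer is at (112,230).

```bash
python3 - <<'E'
from h import *
c=cam("wrist")
hsv=cv2.cvtColor(c["color"],cv2.COLOR_BGR2HSV)
w=((hsv[...,2]<125)&(hsv[...,1]>90)&((hsv[...,0]<20)|(hsv[...,0]>170)))
# side wall edges per row
L=[];R=[]
for v in range(110,225,3):
    xs=np.where(w[v,140:185])[0]
    if len(xs): L.append((xs.min()+140,v))
    xs=np.where(w[v,235:275])[0]
    if len(xs): R.append((xs.max()+235,v))
def fit(P):
    X=np.array([onz(c,(p[0],p[1]),.0475)[:2] for p in P])
    vx,vy,x0,y0=cv2.fitLine(X.astype(np.float32),cv2.DIST_HUBER,0,1e-4,1e-4).ravel(); return X,np.array([vx,vy]),np.array([x0,y0])
for P in(L,R):
    X,d,p=fit(P); d=d*np.sign(d[0]); print(len(P),d,np.degrees(np.arctan2(d[1],d[0])),p,X[0],X[-1])
XL,dL,pL=fit(L);XR,dR,pR=fit(R)
dL*=np.sign(dL[0]);dR*=np.sign(dR[0]);d=(dL+dR)/2;d/=np.linalg.norm(d);n=np.array([-d[1],d[0]])
print("width",(pR-pL)@n)
mid=((pR@n)+(pL@n))/2
print("box d",d,"n",n,"mid n",mid)
def pt(n_,uv,z):
    q=onz(c,uv,z); print(n_,np.round(q,4),"along",round(q[:2]@d,4),"side",round(q[:2]@n-mid,4))
for uv,nm in(((210,129),"br"),((213,165),"pu"),((216,201),"red")): pt(nm,uv,.032)
pt("frontL",(154,105),.0475);pt("frontR",(254,99),.0475);pt("rearL",(174,268),.0475);pt("glassfront",(205,99),.044)
m=((hsv[...,1]<30)&(hsv[...,2]>170)).astype(np.uint8)
_,lab,stt,cen=cv2.connectedComponentsWithStats(m)
l=lab[250,85]; print(stt[l]); e=cv2.fitEllipse(max(cv2.findContours((lab==l).astype(np.uint8),0,1)[0],key=len)); print(e); pt("saucer",e[0],.014); pt("saucer2",(112,227),.005)
sc=cam("scene"); 
for uv in((137.6,236),(182.4,216),(226,282.6)):
    q=onz(sc,uv,.0475); print("sc",np.round(q,4),q[:2]@d,q[:2]@n-mid)
q=onz(sc,(168.7,240.5),.044);print("spot",q,q[:2]@d,q[:2]@n-mid)
E
```

```text
39 [ 0.9753972  -0.22045454] -12.735731 [0.4331878 0.3296978] [0.37368501 0.34294988] [0.49619387 0.31424764]
39 [ 0.97812897 -0.20799942] -12.005137 [0.4578036  0.43058258] [0.40089579 0.44228853] [0.52343826 0.41632642]
width 0.103816025
box d [ 0.976783   -0.21423134] n [0.21423134 0.976783  ] mid n 0.4667536
br [0.409  0.3938 0.032 ] along 0.3151 side 0.0055
pu [0.4481 0.3854 0.032 ] along 0.3551 side 0.0057
red [0.4896 0.3763 0.032 ] along 0.3976 side 0.0057
frontL [0.3698 0.3476 0.0475] along 0.2867 side -0.048
frontR [0.3912 0.4481 0.0475] along 0.2861 side 0.0547
rearL [0.5523 0.3068 0.0475] along 0.4738 side -0.0488
glassfront [0.3779 0.3995 0.044 ] along 0.2836 side 0.0044
[     0      0    512    384 185602]
((256.7464294433594, 197.49603271484375), (422.6561584472656, 632.9645385742188), 88.24217987060547)
saucer [0.5032 0.422  0.014 ] along 0.4011 side 0.0532
saucer2 [0.496  0.2298 0.005 ] along 0.4353 side -0.136
sc [0.5708 0.4063 0.0475] 0.470549009179423 0.05235824790832033
sc [0.549  0.3083 0.0475] 0.4701595260793312 -0.047969644676545686
sc [0.3637 0.3485 0.0475] 0.28061296461325846 -0.048389955048590005
spot [0.51922666 0.3662399  0.044     ] 0.4287117020896294 0.0022179194858392703
```

Emit:
servo_tool([
  [[0, -0.018, -0.01, 0.02, 0, 0, -0.013], [0, -0.018, -0.01, 0.025, 0, 0, -0.013], [0, -0.018, -0.01, 0.025, 0, 0, -0.012], [0, -0.017, -0.011, 0.025, 0, 0, -0.012], [0, 0, 0, 0.02, 0, 0, 0]],
])

```text
clock: 1.65
ee_pos: [0.5184, 0.3718, 0.0862]
orientation: [[-0.978, 0.211, 0.001], [0.211, 0.978, -0.002], [-0.001, -0.002, -1.0]]
force: [0.6, -0.3, 0.4]
opening: -0.005
gripper_force: 0.0
```

Emit:
servo_tool([
  [[0, 0, 0, 0.01, 0, 0, 0], [0, 0, 0, 0, 0, 0, 0]],
])

```text
clock: 1.82
ee_pos: [0.5142, 0.3752, 0.0756]
orientation: [[-0.978, 0.207, -0.004], [0.207, 0.978, -0.002], [0.003, -0.002, -1.0]]
force: [-0.8, 0.1, 0.5]
opening: -0.001
gripper_force: 0.0
```

```bash
python3 - <<'E'
from h import *
s=st()
c=cam("scene"); print(proj(c,s["ee_pos"]))
d=cam("side"); print(proj(d,s["ee_pos"]))
a=cv2.resize(c["color"][180:330,105:265],None,fx=2.5,fy=2.5,interpolation=cv2.INTER_CUBIC)
b=cv2.resize(d["color"][110:235,165:325],None,fx=2.5,fy=2.5,interpolation=cv2.INTER_CUBIC)
h=min(len(a),len(b)); cv2.imwrite("pics/f.png",np.hstack([a[:h],b[:h]]))
E
```

```text
1.8167 [0.5142 0.3752 0.0756] [[-0.978, 0.207, -0.004], [0.207, 0.978, -0.002], [0.003, -0.002, -1.0]] [-0.8  0.1  0.5] -0.0008369980062112771 0.0 [-0.674  0.649 -0.068  1.904  0.072  0.595  0.574]
[163.71737015 234.9062738 ]
[236.05521581 145.98620264]
```

View pics/f.png

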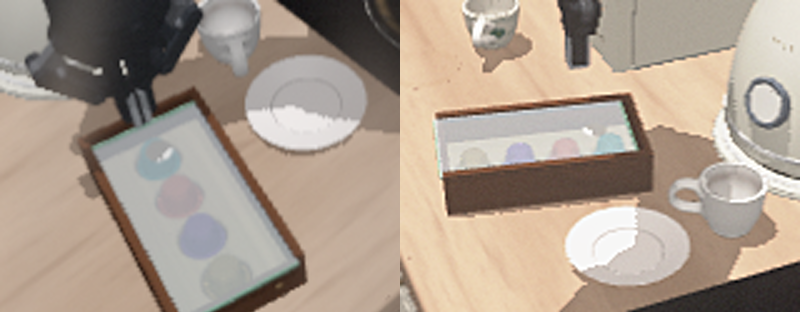

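The fingertips hang above the spot. The spot is at about (170,241) in the scene view and (240,162) in the side view.

```bash
python3 - <<'E'
from h import *
s=st()
R=np.array(s["orientation"])
d_=np.array([.9768,-.2142]);n=np.array([.2142,.9768])
for nm,box in(("scene",(160,232,182,250)),("side",(230,155,252,170))):
    c=cam(nm); x0,y0,x1,y1=box
    g=c["color"][y0:y1,x0:x1].min(2); v,u=np.where(g>g.max()-25); print(g.max(),len(u))
    uv=(u.mean()+x0,v.mean()+y0); q=onz(c,uv,.044); print(nm,uv,np.round(q,4),q[:2]@d_,q[:2]@n, np.round(R.T@(q-s["ee_pos"]),4))
E
```

```text
1.9167 [0.5153 0.3763 0.0783] [[-0.978, 0.206, -0.0], [0.206, 0.978, 0.001], [0.001, 0.001, -1.0]] [ 0.1 -0.8  0.4] -0.0060660580690939415 0.0 [-0.674  0.646 -0.068  1.902  0.072  0.596  0.575]
224 15
scene (np.float64(170.93333333333334), np.float64(241.06666666666666)) [0.5149 0.3638 0.044 ] 0.4249938182993885 0.4656783350285263 [-0.0021 -0.0123  0.0343]
255 10
side (np.float64(240.0), np.float64(162.1)) [0.5145 0.3523 0.044 ] 0.4271453541530308 0.4543399849124714 [-0.0042 -0.0236  0.0343]
```

Emit:
servo_tool([
  [[0, -0.003, -0.01, 0.012, 0, 0, 0], [0, 0, 0, 0.012, 0, 0, 0], [0, 0, 0, 0.004, 0, 0, 0], [0, 0, 0, 0, 0, 0, 0], [0, 0, 0, 0, 0, 0, 0]],
])

```text
clock: 2.43
ee_pos: [0.517, 0.3647, 0.0501]
orientation: [[-0.978, 0.208, -0.0], [0.208, 0.978, 0.0], [0.0, 0.0, -1.0]]
force: [0.4, 0.2, -0.2]
opening: -0.0
gripper_force: 0.0
```

Emit:
servo_tool([
  [[0, 0, 0, 0.003, 0, 0, 0], [0, 0, 0, 0, 0, 0, 0], [0, 0, 0, 0, 0, 0, 0]],
])

```text
clock: 2.68
ee_pos: [0.5171, 0.3642, 0.0471]
orientation: [[-0.978, 0.208, 0.0], [0.208, 0.978, 0.0], [-0.0, 0.0, -1.0]]
force: [-0.4, 0.7, 0.4]
opening: -0.005
gripper_force: 0.0
```

Emit:
servo_tool([
  [[0, 0, 0, 0.002, 0, 0, 0], [0, 0, 0, 0, 0, 0, 0], [0, 0, 0, 0, 0, 0, 0]],
])

```text
clock: 2.93
ee_pos: [0.5171, 0.364, 0.0449]
orientation: [[-0.978, 0.208, -0.0], [0.208, 0.978, -0.0], [0.0, -0.0, -1.0]]
force: [0.1, -0.2, 0.2]
opening: -0.003
gripper_force: 0.0
```

Emit:
servo_tool([
  [[0, 0, 0, 0.0015, 0, 0, 0], [0, 0, 0, 0, 0, 0, 0], [0, 0, 0, 0, 0, 0, 0]],
])

```text
clock: 3.18
ee_pos: [0.5171, 0.3639, 0.0434]
orientation: [[-0.978, 0.208, -0.0], [0.208, 0.978, -0.0], [0.0, -0.0, -1.0]]
force: [0.0, 1.0, 1.3]
opening: 0.001
gripper_force: 0.0
```

Emit:
servo_tool([
  [[0, 0, 0, 0.0006, 0, 0, 0], [0, 0, 0, 0, 0, 0, 0], [0, 0, 0, 0, 0, 0, 0]],
])

```text
clock: 3.43
ee_pos: [0.5171, 0.364, 0.0429]
orientation: [[-0.978, 0.208, -0.0], [0.208, 0.978, -0.0], [-0.0, -0.0, -1.0]]
force: [0.7, -0.4, 1.2]
opening: -0.003
gripper_force: 0.0
```

Emit:
servo_tool([
  [[0, 0, 0, 0.0003, 0, 0, 0], [0, 0, 0, 0, 0, 0, 0], [0, 0, 0, 0, 0, 0, 0]],
])

```text
clock: 3.68
ee_pos: [0.5171, 0.364, 0.0426]
orientation: [[-0.978, 0.208, 0.0], [0.208, 0.978, -0.0], [-0.0, 0.0, -1.0]]
force: [-0.3, -0.1, -0.2]
opening: -0.003
gripper_force: 0.0
```

Emit:
servo_tool([
  [[0, 0, 0, 0.0006, 0, 0, 0], [0, 0, 0, 0, 0, 0, 0]],
])

```text
clock: 3.85
ee_pos: [0.5171, 0.364, 0.0419]
orientation: [[-0.978, 0.208, -0.0], [0.208, 0.978, -0.0], [0.0, -0.0, -1.0]]
force: [0.3, 0.5, -0.2]
opening: 0.0
gripper_force: 0.0
```

Emit:
servo_tool([
  [[0, 0, 0, 0.0005, 0, 0, 0], [0, 0, 0, 0, 0, 0, 0]],
])

```text
clock: 4.02
ee_pos: [0.5171, 0.364, 0.0414]
orientation: [[-0.978, 0.208, -0.0], [0.208, 0.978, -0.0], [0.0, -0.0, -1.0]]
force: [-0.7, -1.2, 0.6]
opening: 0.002
gripper_force: 0.0
```

Emit:
servo_tool([
  [[0, 0, 0, 0.0005, 0, 0, 0], [0, 0, 0, 0, 0, 0, 0]],
])

```text
clock: 4.18
ee_pos: [0.5172, 0.364, 0.0409]
orientation: [[-0.978, 0.208, 0.0], [0.208, 0.978, -0.0], [-0.0, -0.0, -1.0]]
force: [0.3, 0.3, 0.0]
opening: -0.002
gripper_force: 0.0
```

Emit:
servo_tool([
  [[0, 0, 0, 0.0005, 0, 0, 0], [0, 0, 0, 0, 0, 0, 0]],
])

```text
clock: 4.35
ee_pos: [0.5171, 0.364, 0.0404]
orientation: [[-0.978, 0.208, -0.0], [0.208, 0.978, -0.0], [-0.0, -0.0, -1.0]]
force: [-0.2, -1.0, 0.3]
opening: -0.001
gripper_force: 0.0
```

Emit:
servo_tool([
  [[0, 0, 0, 0.0005, 0, 0, 0], [0, 0, 0, 0, 0, 0, 0]],
])

```text
clock: 4.52
ee_pos: [0.5171, 0.364, 0.0399]
orientation: [[-0.978, 0.208, 0.0], [0.208, 0.978, -0.0], [-0.0, -0.0, -1.0]]
force: [0.3, 0.4, -0.7]
opening: -0.002
gripper_force: 0.0
```

Emit:
servo_tool([
  [[0, 0, 0, 0.0005, 0, 0, 0], [0, 0, 0, 0, 0, 0, 0]],
])

```text
clock: 4.68
ee_pos: [0.5171, 0.364, 0.0394]
orientation: [[-0.978, 0.208, -0.0], [0.208, 0.978, -0.0], [-0.0, -0.0, -1.0]]
force: [-0.3, -0.2, -0.2]
opening: 0.002
gripper_force: 0.0
```

```bash
python3 - <<'E'
from h import *
s=st()
c=cam("scene"); d=cam("side")
for k in (c,d):
    p=proj(k,s["ee_pos"]); print(p); k["color"]=k["color"].copy()
a=cv2.resize(c["color"][215:275,130:210],None,fx=5,fy=5,interpolation=cv2.INTER_NEAREST)
b=cv2.resize(d["color"][130:190,195:275],None,fx=5,fy=5,interpolation=cv2.INTER_NEAREST)
cv2.imwrite("pics/g.png",np.hstack([a,b]))
E
```

```text
4.6833 [0.5171 0.364  0.0394] [[-0.978, 0.208, -0.0], [0.208, 0.978, -0.0], [-0.0, -0.0, -1.0]] [-0.3 -0.2 -0.2] 0.001963227815131358 0.0 [-0.662  0.695 -0.063  1.935  0.082  0.514  0.58 ]
[170.60756861 241.8051704 ]
[239.21350135 160.93101964]
```

View pics/g.png

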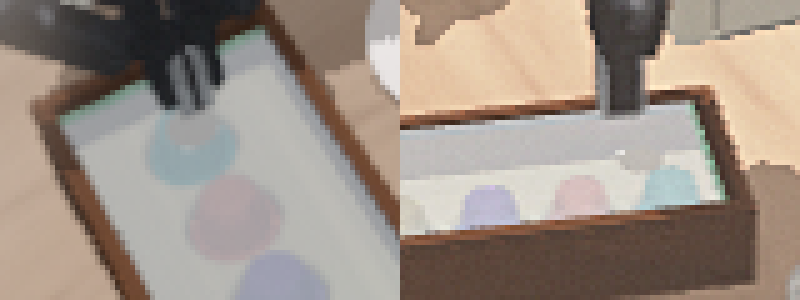

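The tip is visibly still above the glass: scene (168,237), side (240,153). The spot is at scene (168,241), side (243,162).

```bash
python3 - <<'E'
from h import *
s=st(); R=np.array(s["orientation"])
c=cam("scene"); d=cam("side")
def tri(a,b):
    o1,d1=ray(c,a);o2,d2=ray(d,b)
    A=np.stack([d1,-d2],1);t=np.linalg.lstsq(A,o2-o1,rcond=None)[0]
    p,q=o1+t[0]*d1,o2+t[1]*d2; return (p+q)/2,np.linalg.norm(p-q)
for nm,a,b in(("tip",(168,237),(240,152.6)),("spot",(168,241),(243,161.6)),("boxrearR",(182.5,216.5),(255.5,148)),("boxrearL",(137.6,236),(261,148)),("saucer",(228,221),(257,209))):
    p,e=tri(a,b);print(nm,np.round(p,4),round(e,4),np.round(R.T@(p-s["ee_pos"]),4))
E
```

```text
4.7833 [0.5171 0.364  0.0395] [[-0.978, 0.208, 0.0], [0.208, 0.978, -0.0], [-0.0, -0.0, -1.0]] [ 0.6 -0.6 -0.5] -0.002824024261898029 0.0 [-0.662  0.695 -0.063  1.935  0.082  0.514  0.58 ]
tip [0.5189 0.3667 0.0592] 0.0043 [-0.0011  0.003  -0.0197]
spot [0.5269 0.3649 0.0341] 0.0007 [-0.0093  0.0029  0.0054]
boxrearR [0.5323 0.3228 0.0864] 0.0234 [-0.0234 -0.0371 -0.047 ]
boxrearL [0.5879 0.4022 0.0327] 0.0079 [-0.0612  0.0521  0.0068]
saucer [0.5022 0.2247 0.001 ] 0.0025 [-0.0143 -0.1393  0.0385]
```

Emit:
servo_tool([
  [[0, -0.003, 0, 0.003, 0, 0, 0], [0, 0, 0, 0.003, 0, 0, 0], [0, 0, 0, 0.002, 0, 0, 0], [0, 0, 0, 0, 0, 0, 0]],
])

```text
clock: 5.22
ee_pos: [0.5198, 0.3631, 0.0308]
orientation: [[-0.978, 0.208, -0.001], [0.208, 0.978, -0.001], [0.001, -0.001, -1.0]]
force: [-0.4, 0.5, -0.9]
opening: -0.004
gripper_force: 0.0
```

```bash
python3 - <<'E'
from h import *
s=st()
d=cam("side"); c=cam("scene")
print(proj(d,s["ee_pos"]),proj(c,s["ee_pos"]))
a=cv2.resize(c["color"][215:275,130:210],None,fx=5,fy=5,interpolation=cv2.INTER_NEAREST)
b=cv2.resize(d["color"][130:190,195:275],None,fx=5,fy=5,interpolation=cv2.INTER_NEAREST)
cv2.imwrite("pics/i.png",np.hstack([a,b]))
E
```

```text
5.2167 [0.5198 0.3631 0.0308] [[-0.978, 0.208, -0.001], [0.208, 0.978, -0.001], [0.001, -0.001, -1.0]] [-0.4  0.5 -0.9] -0.003915678982121665 0.0 [-0.659  0.709 -0.062  1.933  0.083  0.503  0.582]
[240.4563124  163.87211703] [170.89014606 243.29230053]
```

View pics/i.png

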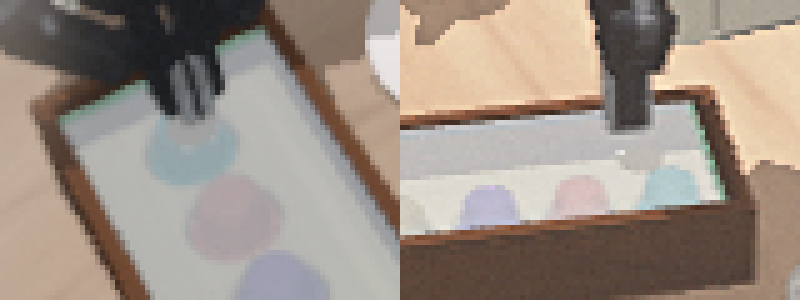

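The tip is still about 12 mm above the spot in the side view (tip at row 156, spot at row 161).

Emit:
servo_tool([
  [[0, 0, 0, 0.002, 0, 0, 0], [0, 0, 0, 0.002, 0, 0, 0], [0, 0, 0, 0.001, 0, 0, 0], [0, 0, 0, 0, 0, 0, 0]],
])

```text
clock: 5.65
ee_pos: [0.5199, 0.3633, 0.0262]
orientation: [[-0.978, 0.208, -0.0], [0.208, 0.978, -0.0], [0.0, -0.0, -1.0]]
force: [0.1, 0.3, -0.2]
opening: 0.001
gripper_force: 0.0
```

Emit:
servo_tool([
  [[0, 0, 0, 0.0005, 0, 0, 0], [0, 0, 0, 0.0005, 0, 0, 0], [0, 0, 0, 0, 0, 0, 0]],
])

```text
clock: 5.9
ee_pos: [0.5201, 0.3634, 0.0254]
orientation: [[-0.978, 0.208, 0.0], [0.208, 0.978, -0.0], [-0.0, -0.0, -1.0]]
force: [-0.2, 0.3, 0.2]
opening: -0.001
gripper_force: 0.0
```

Emit:
servo_tool([
  [[0, 0, 0, 0.0005, 0, 0, 0], [0, 0, 0, 0.0005, 0, 0, 0], [0, 0, 0, 0, 0, 0, 0]],
])

```text
clock: 6.15
ee_pos: [0.52, 0.3634, 0.0244]
orientation: [[-0.978, 0.208, -0.0], [0.208, 0.978, -0.0], [0.0, -0.0, -1.0]]
force: [0.4, 0.2, 0.3]
opening: -0.001
gripper_force: 0.0
```

Emit:
servo_tool([
  [[0, 0, 0, 0.0005, 0, 0, 0], [0, 0, 0, 0.0005, 0, 0, 0], [0, 0, 0, 0, 0, 0, 0]],
])

```text
clock: 6.4
ee_pos: [0.52, 0.3633, 0.0234]
orientation: [[-0.978, 0.208, -0.0], [0.208, 0.978, -0.0], [0.0, -0.0, -1.0]]
force: [-0.4, -0.1, -0.8]
opening: 0.001
gripper_force: 0.0
```

Emit:
servo_tool([
  [[0, 0, 0, 0.0005, 0, 0, 0], [0, 0, 0, 0.0005, 0, 0, 0], [0, 0, 0, 0, 0, 0, 0]],
])

```text
clock: 6.65
ee_pos: [0.52, 0.3634, 0.0224]
orientation: [[-0.978, 0.208, -0.0], [0.208, 0.978, -0.0], [0.0, -0.0, -1.0]]
force: [-0.0, 0.5, -0.6]
opening: 0.003
gripper_force: 0.0
```

Emit:
servo_tool([
  [[0, 0, 0, 0.0005, 0, 0, 0], [0, 0, 0, 0.0005, 0, 0, 0], [0, 0, 0, 0, 0, 0, 0]],
])

```text
clock: 6.9
ee_pos: [0.52, 0.3633, 0.0214]
orientation: [[-0.978, 0.208, -0.0], [0.208, 0.978, -0.0], [0.0, -0.0, -1.0]]
force: [0.1, -0.7, -0.6]
opening: 0.005
gripper_force: 0.0
```

Emit:
servo_tool([
  [[0, 0, 0, 0.0005, 0, 0, 0], [0, 0, 0, 0.0005, 0, 0, 0], [0, 0, 0, 0, 0, 0, 0]],
])

```text
clock: 7.15
ee_pos: [0.52, 0.3633, 0.0204]
orientation: [[-0.978, 0.208, -0.0], [0.208, 0.978, -0.0], [0.0, -0.0, -1.0]]
force: [-1.2, -1.3, -0.2]
opening: -0.0
gripper_force: 0.0
```

```bash
python3 - <<'E'
from h import *
d=cam("side")["color"].min(2); print(d[148:168:1,236:248])
E
```

```text
[[ 94  61  54  62  59  58  50  66  84  86  51  47]
 [109 101  54  61  62  64  63  63 110 128  48  46]
 [118 128  67  59  58  60  61  63 103 115  54  74]
 [115 124  65  57  62  62  60  57  98 169 209 205]
 [112 124  62  58  61  59  59  64  96 162 192 186]
 [116 122  65  56  63  61  57  62  94 160 193 188]
 [115 122  68  57  59  61  63  57  95 160 193 188]
 [129 127  80  58  57  65  62  59  98 163 194 186]
 [110 124  77  53  63  64  58  60  95 159 190 188]
 [123 123  78  55  59  61  58  58  96 161 193 188]
 [151 116  74  49  51  54  50  57  94 156 191 187]
 [174 124 122  98 115 125 139 135 151 183 187 187]
 [184 167 162 163 170 180 183 192 190 185 184 189]
 [188 197 195 189 184 188 185 188 183 183 180 191]
 [214 212 203 182 181 185 182 181 182 180 178 193]
 [207 208 212 192 172 182 181 181 181 177 183 195]
 [209 208 209 213 208 198 189 197 193 175 176 177]
 [213 208 211 212 210 213 212 209 201 179 179 180]
 [211 208 207 207 207 210 209 207 179 177 180 183]
 [207 212 209 212 210 210 213 207 173 176 177 181]]
```

Emit:
servo_tool([
  [[0, 0, 0, 0.0005, 0, 0, 0], [0, 0, 0, 0.0005, 0, 0, 0], [0, 0, 0, 0, 0, 0, 0]],
])

```text
clock: 7.45
ee_pos: [0.52, 0.3633, 0.0194]
orientation: [[-0.978, 0.208, -0.0], [0.208, 0.978, -0.0], [0.0, -0.0, -1.0]]
force: [-0.4, -0.1, -0.4]
opening: 0.0
gripper_force: 0.0
```

Emit:
servo_tool([
  [[0, 0, 0, 0.0005, 0, 0, 0], [0, 0, 0, 0.0005, 0, 0, 0], [0, 0, 0, 0, 0, 0, 0]],
])

```text
clock: 7.7
ee_pos: [0.52, 0.3633, 0.0184]
orientation: [[-0.978, 0.208, -0.0], [0.208, 0.978, -0.0], [0.0, -0.0, -1.0]]
force: [-0.6, 0.4, 0.4]
opening: -0.002
gripper_force: 0.0
```

Emit:
servo_tool([
  [[0, 0, 0, 0.0005, 0, 0, 0], [0, 0, 0, 0.0005, 0, 0, 0], [0, 0, 0, 0, 0, 0, 0]],
])

```text
clock: 7.95
ee_pos: [0.52, 0.3633, 0.0174]
orientation: [[-0.978, 0.208, -0.0], [0.208, 0.978, -0.0], [0.0, -0.0, -1.0]]
force: [-0.2, -0.1, -0.7]
opening: -0.002
gripper_force: 0.0
```

Emit:
servo_tool([
  [[0, 0, 0, 0.0005, 0, 0, 0], [0, 0, 0, 0.0005, 0, 0, 0], [0, 0, 0, 0, 0, 0, 0]],
])

```text
clock: 8.2
ee_pos: [0.52, 0.3633, 0.0164]
orientation: [[-0.978, 0.208, -0.0], [0.208, 0.978, -0.0], [0.0, -0.0, -1.0]]
force: [0.3, -0.3, 0.6]
opening: -0.002
gripper_force: 0.0
```

Emit:
servo_tool([
  [[0, 0, 0, 0.0005, 0, 0, 0], [0, 0, 0, 0.0005, 0, 0, 0], [0, 0, 0, 0, 0, 0, 0]],
])

```text
clock: 8.45
ee_pos: [0.52, 0.3634, 0.0154]
orientation: [[-0.978, 0.208, -0.0], [0.208, 0.978, -0.0], [0.0, -0.0, -1.0]]
force: [-0.3, -0.1, 0.3]
opening: -0.002
gripper_force: 0.0
```

```bash
python3 - <<'E'
from h import *
st()
d=cam("side")["color"].min(2); print(d[156:168:1,234:250])
E
```

```text
8.45 [0.52   0.3634 0.0154] [[-0.978, 0.208, -0.0], [0.208, 0.978, -0.0], [0.0, -0.0, -1.0]] [-0.3 -0.1  0.3] -0.0020416764730144385 0.0 [-0.661  0.732 -0.059  1.939  0.086  0.474  0.58 ]
[[187 155 108 125  82  59  57  58  58  63 100 162 195 187 187 188]
 [194 171 110 129  79  57  64  64  60  61  97 159 192 190 187 187]
 [190 167 112 122  79  56  53  64  55  62  95 159 193 184 185 188]
 [189 183 155 118  78  52  57  60  54  54  93 157 193 183 186 184]
 [187 182 146 112  73  52  56  55  60  77 114 165 189 186 197 196]
 [188 189 172 127 126 122 138 138 143 154 176 187 183 193 216 213]
 [209 216 218 212 190 176 179 191 191 192 186 185 181 194 210 210]
 [208 207 209 212 211 196 177 182 182 183 181 176 181 196 193 181]
 [207 208 205 210 210 211 211 200 191 199 192 173 174 174 180 180]
 [208 210 209 209 210 210 210 211 211 211 201 174 180 181 183 183]
 [188 203 209 208 206 209 210 207 212 205 180 176 180 180 180 183]
 [189 193 207 208 213 210 208 209 210 208 168 173 183 181 182 183]]
```

Emit:
servo_tool([
  [[0, 0, 0, 0.0005, 0, 0, 0], [0, 0, 0, 0.0005, 0, 0, 0], [0, 0, 0, 0, 0, 0, 0]],
])

```text
clock: 8.75
ee_pos: [0.5201, 0.3633, 0.0144]
orientation: [[-0.978, 0.208, -0.0], [0.208, 0.978, -0.0], [0.0, -0.0, -1.0]]
force: [0.3, 0.3, -0.1]
opening: -0.002
gripper_force: 0.0
```

Emit:
servo_tool([
  [[0, 0, 0, 0.0005, 0, 0, 0], [0, 0, 0, 0.0005, 0, 0, 0], [0, 0, 0, 0, 0, 0, 0]],
])

```text
clock: 9.0
ee_pos: [0.52, 0.3634, 0.0134]
orientation: [[-0.978, 0.208, -0.0], [0.208, 0.978, -0.0], [0.0, -0.0, -1.0]]
force: [0.2, -0.3, -0.3]
opening: 0.001
gripper_force: 0.0
```

Emit:
servo_tool([
  [[0, 0, 0, 0.0004, 0, 0, 0], [0, 0, 0, 0.0004, 0, 0, 0], [0, 0, 0, 0.0004, 0, 0, 0], [0, 0, 0, 0, 0, 0, 0]],
])

```text
clock: 9.33
ee_pos: [0.52, 0.3633, 0.0122]
orientation: [[-0.978, 0.208, -0.0], [0.208, 0.978, -0.0], [0.0, -0.0, -1.0]]
force: [-0.1, -0.8, 0.2]
opening: 0.005
gripper_force: 0.0
```

Emit:
servo_tool([
  [[0, 0, 0, 0.0004, 0, 0, 0], [0, 0, 0, 0.0004, 0, 0, 0], [0, 0, 0, 0.0004, 0, 0, 0], [0, 0, 0, 0, 0, 0, 0]],
])

```text
clock: 9.67
ee_pos: [0.52, 0.3633, 0.011]
orientation: [[-0.978, 0.208, -0.0], [0.208, 0.978, -0.0], [0.0, -0.0, -1.0]]
force: [-0.0, -0.7, 0.7]
opening: 0.001
gripper_force: 0.0
```

```bash
python3 - <<'E'
from h import *
st()
c=cam("scene")["color"];d=cam("side")["color"]
a=cv2.resize(c[220:260,145:195],None,fx=8,fy=8,interpolation=cv2.INTER_CUBIC)
b=cv2.resize(d[140:180,215:265],None,fx=8,fy=8,interpolation=cv2.INTER_CUBIC)
cv2.imwrite("pics/j.png",np.hstack([a,b]))
E
```

```text
9.6667 [0.52   0.3633 0.011 ] [[-0.978, 0.208, -0.0], [0.208, 0.978, -0.0], [0.0, -0.0, -1.0]] [-0.  -0.7  0.7] 0.0014138627438685617 0.0 [-0.661  0.738 -0.058  1.94   0.087  0.466  0.579]
```

View pics/j.png

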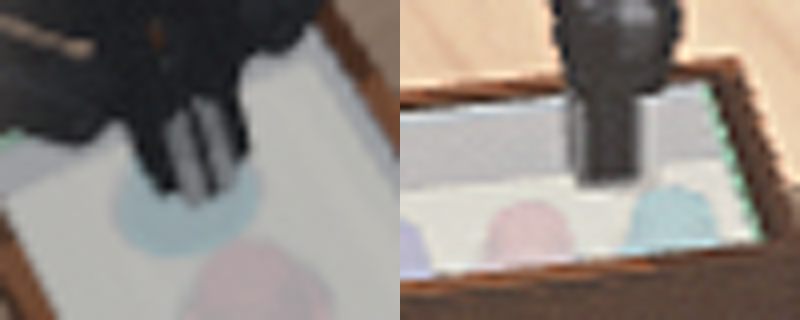

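The tip now covers the spot in both views (side tip at about (241,163)), so contact should be near.

Emit:
servo_tool([
  [[0, 0, 0, 0.0004, 0, 0, 0], [0, 0, 0, 0.0004, 0, 0, 0], [0, 0, 0, 0.0004, 0, 0, 0], [0, 0, 0, 0, 0, 0, 0]],
])

```text
clock: 10.1
ee_pos: [0.5201, 0.3634, 0.01]
orientation: [[-0.978, 0.208, 0.0], [0.208, 0.978, 0.0], [-0.0, 0.0, -1.0]]
force: [0.1, -0.1, 2.6]
opening: -0.002
gripper_force: 1.2
```

Emit:
servo_tool([
  [[0, 0, 0, 0.0005, 0, 0, 0], [0, 0, 0, 0, 0, 0, 0], [0, 0, 0, 0, 0, 0, 0]],
])

```text
clock: 10.35
ee_pos: [0.5201, 0.3634, 0.0097]
orientation: [[-0.978, 0.208, 0.0], [0.208, 0.978, 0.0], [-0.0, 0.0, -1.0]]
force: [-0.9, -1.6, 4.9]
opening: -0.001
gripper_force: 2.6
```

Emit:
servo_tool([
  [[0, 0, 0, 0.0006, 0, 0, 0], [0, 0, 0, 0.0004, 0, 0, 0], [0, 0, 0, 0, 0, 0, 0], [0, 0, 0, 0, 0, 0, 0]],
])

```text
clock: 10.68
ee_pos: [0.5201, 0.3634, 0.0092]
orientation: [[-0.978, 0.208, 0.0], [0.208, 0.978, 0.0], [-0.0, 0.0, -1.0]]
force: [-2.4, -1.4, 9.3]
opening: 0.003
gripper_force: 5.0
```

Emit:
servo_tool([
  [[0, 0, 0, 0.0005, 0, 0, 0], [0, 0, 0, 0.0004, 0, 0, 0], [0, 0.003, 0, 0, 0, 0, 0], [0, 0.004, 0, 0, 0, 0, 0], [0, 0.004, 0, 0, 0, 0, 0]],
])

```text
clock: 11.1
ee_pos: [0.5121, 0.3652, 0.009]
orientation: [[-0.978, 0.21, 0.004], [0.21, 0.978, 0.001], [-0.004, 0.002, -1.0]]
force: [3.2, -3.7, 12.3]
opening: 0.0
gripper_force: 6.0
```

Emit:
servo_tool([
  [[0, 0.005, 0, 0, 0, 0, 0], [0, 0.005, 0, 0, 0, 0, 0], [0, 0.005, 0, 0, 0, 0, 0], [0, 0.005, 0, 0, 0, 0, 0], [0, 0.005, 0, 0, 0, 0, 0]],
])

```text
clock: 11.52
ee_pos: [0.4874, 0.3706, 0.0089]
orientation: [[-0.978, 0.21, 0.004], [0.21, 0.978, 0.001], [-0.004, 0.002, -1.0]]
force: [3.5, -3.0, 12.0]
opening: -0.003
gripper_force: 6.2
```

```bash
python3 - <<'E'
from h import *
st()
c=cam("scene")["color"];d=cam("side")["color"]
cv2.imwrite("pics/k.png",np.hstack([cv2.resize(c[205:325,110:240],None,fx=3,fy=3),cv2.resize(d[130:250,160:290],None,fx=3,fy=3)]))
E
```

```text
11.5167 [0.4874 0.3706 0.0089] [[-0.978, 0.21, 0.004], [0.21, 0.978, 0.001], [-0.004, 0.002, -1.0]] [ 3.5 -3.  12. ] -0.0025122338329856956 6.196491330047138 [-0.713  0.724 -0.047  1.997  0.081  0.418  0.537]
```

View pics/k.png

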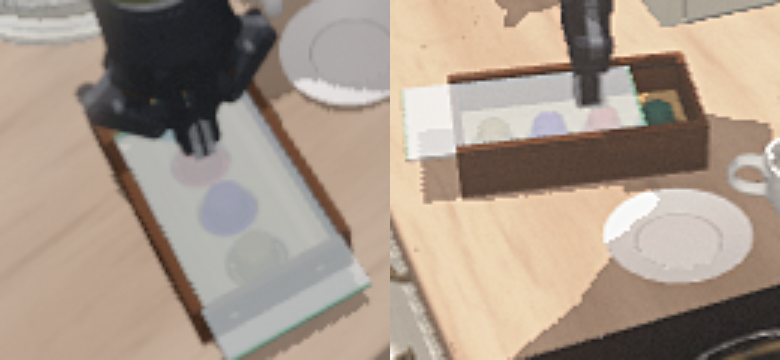

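The lid is moving with the finger. The side view shows the pane sticking out in front of the box and the rear (green) well uncovered. I'll keep pulling.

Emit:
servo_tool([
  [[0, 0.006, 0, 0, 0, 0, 0], [0, 0.006, 0, 0, 0, 0, 0], [0, 0.006, 0, 0, 0, 0, 0], [0, 0.006, 0, 0, 0, 0, 0], [0, 0.006, 0, 0, 0, 0, 0]],
])

```text
clock: 12.03
ee_pos: [0.458, 0.377, 0.0089]
orientation: [[-0.978, 0.21, 0.004], [0.21, 0.978, 0.001], [-0.004, 0.002, -1.0]]
force: [3.6, -2.6, 12.3]
opening: -0.002
gripper_force: 6.4
```

Emit:
servo_tool([
  [[0, 0.006, 0, 0, 0, 0, 0], [0, 0.006, 0, 0, 0, 0, 0], [0, 0.006, 0, 0, 0, 0, 0], [0, 0.006, 0, 0, 0, 0, 0], [0, 0.006, 0, 0, 0, 0, 0]],
])

```text
clock: 12.45
ee_pos: [0.4285, 0.3833, 0.0088]
orientation: [[-0.978, 0.21, 0.004], [0.21, 0.978, 0.001], [-0.003, 0.002, -1.0]]
force: [4.5, -3.0, 13.3]
opening: -0.0
gripper_force: 6.6
```

Emit:
servo_tool([
  [[0, 0.005, 0, 0, 0, 0, 0], [0, 0.005, 0, 0, 0, 0, 0], [0, 0.005, 0, 0, 0, 0, 0], [0, 0.005, 0, 0, 0, 0, 0]],
])

```text
clock: 12.78
ee_pos: [0.4088, 0.3876, 0.0087]
orientation: [[-0.978, 0.21, 0.004], [0.21, 0.978, 0.002], [-0.003, 0.002, -1.0]]
force: [4.7, -2.7, 13.8]
opening: 0.001
gripper_force: 6.8
```

Emit:
servo_tool([
  [[0, 0.003, 0, -0.0002, 0, 0, 0], [0, 0.003, 0, 0, 0, 0, 0], [0, 0.003, 0, 0, 0, 0, 0]],
])

```text
clock: 13.03
ee_pos: [0.4, 0.3895, 0.0089]
orientation: [[-0.978, 0.21, 0.003], [0.21, 0.978, 0.002], [-0.003, 0.002, -1.0]]
force: [4.3, -2.2, 12.3]
opening: 0.001
gripper_force: 6.3
```

Emit:
servo_tool([
  [[0, 0.002, 0, 0, 0, 0, 0], [0, 0.002, 0, 0, 0, 0, 0], [0, 0.002, 0, 0, 0, 0, 0]],
])

```text
clock: 13.28
ee_pos: [0.3949, 0.391, 0.0089]
orientation: [[-0.978, 0.21, 0.004], [0.21, 0.978, 0.002], [-0.004, 0.003, -1.0]]
force: [6.3, -2.8, 11.2]
opening: 0.001
gripper_force: 5.9
```

Emit:
servo_tool([
  [[0, 0.002, 0, 0, 0, 0, 0], [0, 0.002, 0, 0, 0, 0, 0], [0, 0, 0, 0, 0, 0, 0]],
])

```text
clock: 13.53
ee_pos: [0.3909, 0.3922, 0.0089]
orientation: [[-0.978, 0.21, 0.004], [0.21, 0.978, 0.003], [-0.004, 0.004, -1.0]]
force: [6.1, -1.5, 10.9]
opening: 0.001
gripper_force: 5.8
```

Emit:
servo_tool([
  [[0, 0, 0, -0.01, 0, 0, 0], [0, 0, 0, -0.03, 0, 0, 0], [0.5, -0.015, 0, -0.035, 0, 0, 0], [0.5, -0.015, 0, -0.035, 0, 0, 0], [0.5, -0.015, 0, -0.035, 0, 0, 0]],
])

```text
clock: 13.95
ee_pos: [0.4317, 0.3817, 0.1546]
orientation: [[-0.978, 0.207, -0.001], [0.207, 0.978, -0.001], [0.001, -0.001, -1.0]]
force: [0.4, 1.4, -1.1]
opening: 0.419
gripper_force: 0.0
```

Emit:
servo_tool([
  [[0.5, 0, 0, -0.035, 0, 0, 0], [0.5, 0, 0, 0, 0, 0, 0], [0.5, 0, 0, 0, 0, 0, 0]],
])

```text
clock: 14.2
ee_pos: [0.4326, 0.3827, 0.19]
orientation: [[-0.978, 0.209, 0.003], [0.209, 0.978, 0.003], [-0.002, 0.004, -1.0]]
force: [0.6, -0.3, -0.6]
opening: 0.501
gripper_force: 0.0
```

```bash
python3 - <<'E'
from h import *
s=st(); R=np.array(s["orientation"])
c=cam("wrist","pics/l.png")
hsv=cv2.cvtColor(c["color"],cv2.COLOR_BGR2HSV).astype(int)
H,S,V=hsv[...,0],hsv[...,1],hsv[...,2]
for nm,m,z in(("red",((H<8)|(H>170))&(S>130)&(V>60),.025),("pur",(H>120)&(H<160)&(S>60)&(V>40),.025),("grn",(H>45)&(H<95)&(S>60)&(V>25),.025)):
    n,lab,stt,cen=cv2.connectedComponentsWithStats(m.astype(np.uint8))
    for i in range(1,n):
        if stt[i,4]>120: q=onz(c,cen[i],z);print(nm,stt[i],np.round(cen[i],1),np.round(q,4),"tool",np.round(R.T@(q-s["ee_pos"]),4))
m=((S<30)&(V>170)).astype(np.uint8); n,lab,stt,cen=cv2.connectedComponentsWithStats(m)
for i in range(1,n):
    if stt[i,4]>800: q=onz(c,cen[i],.010);print("white",stt[i],np.round(cen[i],1),np.round(q,4),"tool",np.round(R.T@(q-s["ee_pos"]),4))
E
```

```text
14.2 [0.4326 0.3827 0.19  ] [[-0.978, 0.209, 0.003], [0.209, 0.978, 0.003], [-0.002, 0.004, -1.0]] [ 0.6 -0.3 -0.6] 0.5010865865968196 0.0 [-0.787  0.437 -0.049  1.958  0.031  0.744  0.507]
red [236 204  29  28 618] [250.2 216.8] [0.4904 0.3689 0.025 ] tool [-0.0591 -0.002   0.1651]
pur [236 174  31  23 590] [250.6 183.8] [0.452  0.3775 0.025 ] tool [-0.0197 -0.0016  0.165 ]
grn [237 237  28  28 605] [250.4 249.9] [0.5317 0.3602 0.025 ] tool [-0.1012 -0.0019  0.1652]
white [ 127    0   75   84 2093] [181.7  38.7] [0.287 0.339 0.01 ] tool [ 0.1337 -0.0738  0.1795]
white [ 301    0   51   44 1616] [322.2  20.5] [0.3001 0.486  0.01  ] tool [0.1515 0.0727 0.18  ]
white [ 203   46   98   72 5838] [254.   86.3] [0.35   0.4031 0.01  ] tool [0.0854 0.002  0.1798]
white [  40   54   54   45 1313] [60.6 75.9] [0.2931 0.1993 0.01  ] tool [ 0.0986 -0.2091  0.1791]
white [ 210  126   83   45 2513] [250.5 147.9] [0.4146 0.3854 0.01  ] tool [ 0.0186 -0.0018  0.18  ]
white [ 434  164   77   56 1201] [469.1 186.9] [0.5148 0.6343 0.01  ] tool [-0.0275  0.2626  0.181 ]
```

View pics/l.png

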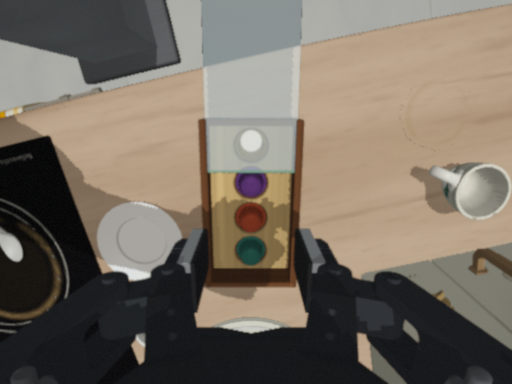

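The lid is fully open. The capsules are visible at (251,184) purple, (250,217) red and (250,250) green, and the saucer is at (140,238). I'll move over red and descend.

Emit:
servo_tool([
  [[0.55, -0.02, -0.001, 0.03, 0, 0, 0], [0.55, -0.021, -0.001, 0.03, 0, 0, 0], [0.55, -0.021, 0, 0.03, 0, 0, 0], [0.55, 0, 0, 0.03, 0, 0, 0], [0.55, 0, 0, 0.02, 0, 0, 0]],
])

```text
clock: 14.67
ee_pos: [0.4912, 0.3651, 0.0432]
orientation: [[-0.978, 0.209, -0.004], [0.209, 0.978, -0.004], [0.003, -0.004, -1.0]]
force: [-1.1, -0.5, 0.1]
opening: 0.547
gripper_force: 0.0
```

Emit:
servo_tool([
  [[0.55, 0, 0, 0.01, 0, 0, 0], [0.55, 0, 0, 0, 0, 0, 0]],
])

```text
clock: 14.83
ee_pos: [0.4899, 0.366, 0.0342]
orientation: [[-0.978, 0.207, -0.005], [0.207, 0.978, -0.004], [0.004, -0.005, -1.0]]
force: [0.6, 0.3, 0.3]
opening: 0.549
gripper_force: 0.0
```

```bash
python3 - <<'E'
from h import *
s=st(); R=np.array(s["orientation"])
for nm in("side","scene","wrist"):
    c=cam(nm); print(nm,np.round(proj(c,s["ee_pos"]),1))
    hsv=cv2.cvtColor(c["color"],cv2.COLOR_BGR2HSV).astype(int);H,S,V=hsv[...,0],hsv[...,1],hsv[...,2]
    m=(((H<6)|(H>172))&(S>150)&(V>50)).astype(np.uint8)
    n,lab,stt,cen=cv2.connectedComponentsWithStats(m)
    for i in range(1,n):
        if stt[i,4]>25:
            q=onz(c,cen[i],.018); t=R.T@(q-s["ee_pos"])
            if np.abs(t).max()<.09: print(stt[i],np.round(cen[i],1),np.round(q,4),"tool",np.round(t,4))
E
```

```text
14.8333 [0.4899 0.366  0.0342] [[-0.978, 0.207, -0.005], [0.207, 0.978, -0.004], [0.004, -0.005, -1.0]] [0.6 0.3 0.3] 0.5492392094423033 0.0 [-0.708  0.688 -0.039  1.982  0.053  0.48   0.577]
side [228.3 164.8]
scene [178.2 251.8]
[170 253  15  14  74] [177.4 260.5] [0.4847 0.375  0.018 ] tool [0.0069 0.0079 0.0162]
wrist [250.1 217.5]
```

Emit:
servo_tool([
  [[0.55, -0.002, 0.002, 0.011, 0, 0, 0], [0.55, 0, 0, 0.011, 0, 0, 0], [0.55, 0, 0, 0.011, 0, 0, 0], [0.55, 0, 0, 0.008, 0, 0, 0], [0.55, 0, 0, 0, 0, 0, 0]],
])

```text
clock: 15.4
ee_pos: [0.4936, 0.368, -0.0054]
orientation: [[-0.978, 0.208, -0.002], [0.208, 0.978, -0.002], [0.002, -0.002, -1.0]]
force: [-0.5, 0.3, 0.3]
opening: 0.55
gripper_force: 0.0
```

Emit:
servo_tool([
  [[0.55, 0, 0, 0.002, 0, 0, 0], [0.55, 0, 0, 0.002, 0, 0, 0], [0.55, 0, 0, 0, 0, 0, 0]],
])

```text
clock: 15.65
ee_pos: [0.4946, 0.3688, -0.0075]
orientation: [[-0.978, 0.208, -0.0], [0.208, 0.978, -0.0], [-0.0, -0.0, -1.0]]
force: [0.3, -0.6, -0.5]
opening: 0.548
gripper_force: 0.0
```

```bash
python3 - <<'E'
from h import *
s=st()
c=cam("wrist")["color"];d=cam("scene")["color"]
cv2.imwrite("pics/m.png",np.hstack([cv2.resize(c[150:290,170:330],None,fx=2.4,fy=2.4),cv2.resize(d[205:325,110:247],None,fx=2.8,fy=2.8)]))
E
```

```text
15.65 [ 0.4946  0.3688 -0.0075] [[-0.978, 0.208, -0.0], [0.208, 0.978, -0.0], [-0.0, -0.0, -1.0]] [ 0.3 -0.6 -0.5] 0.5482670820065857 0.0 [-0.711  0.754 -0.033  1.988  0.058  0.401  0.572]
```

View pics/m.png

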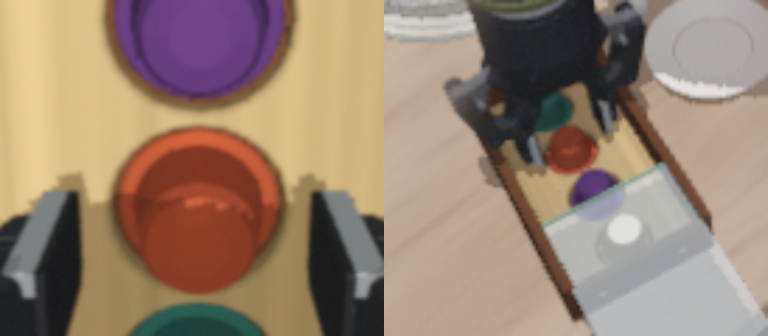

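The wrist view shows the red capsule centred between the fingers and the other capsules upright. I'll descend further, then close.

Emit:
servo_tool([
  [[0.55, 0, 0, 0.004, 0, 0, 0], [0.55, 0, 0, 0.004, 0, 0, 0], [0.55, 0, 0, 0.003, 0, 0, 0], [0.55, 0, 0, 0.001, 0, 0, 0], [0.55, 0, 0, 0, 0, 0, 0]],
])

```text
clock: 16.17
ee_pos: [0.4944, 0.3686, -0.0198]
orientation: [[-0.978, 0.208, -0.001], [0.208, 0.978, -0.0], [0.0, -0.001, -1.0]]
force: [-0.1, -0.8, -0.7]
opening: 0.548
gripper_force: 0.0
```

Emit:
servo_tool([
  [[0.3, 0, 0, 0, 0, 0, 0], [0.3, 0, 0, 0, 0, 0, 0], [0.3, 0, 0, 0, 0, 0, 0], [0.3, 0, 0, 0, 0, 0, 0]],
], force=20)

```text
clock: 16.5
ee_pos: [0.4947, 0.3688, -0.0192]
orientation: [[-0.978, 0.208, 0.0], [0.208, 0.978, 0.0], [-0.0, 0.0, -1.0]]
force: [-0.1, -0.0, 0.4]
opening: 0.348
gripper_force: 18.8
```

Emit:
servo_tool([
  [[0.2, 0, 0, 0, 0, 0, 0], [0.2, 0, 0, -0.005, 0, 0, 0], [0.2, 0, 0, -0.015, 0, 0, 0], [0.2, 0, 0, -0.025, 0, 0, 0], [0.2, 0, 0, -0.025, 0, 0, 0]],
])

```text
clock: 16.92
ee_pos: [0.4941, 0.3683, 0.0511]
orientation: [[-0.978, 0.208, -0.001], [0.208, 0.978, -0.001], [0.001, -0.001, -1.0]]
force: [0.3, -0.3, -0.6]
opening: 0.347
gripper_force: 18.8
```

Emit:
servo_tool([
  [[0.2, 0, 0, -0.025, 0, 0, 0], [0.2, 0, 0, -0.025, 0, 0, 0], [0.2, 0, 0, 0, 0, 0, 0], [0.2, 0, 0, 0, 0, 0, 0]],
])

```text
clock: 17.25
ee_pos: [0.4954, 0.3693, 0.1025]
orientation: [[-0.978, 0.208, 0.003], [0.208, 0.978, 0.002], [-0.002, 0.003, -1.0]]
force: [-0.9, 0.2, -0.3]
opening: 0.347
gripper_force: 18.8
```

```bash
python3 - <<'E'
from h import *
s=st(); R=np.array(s["orientation"])
for nm in("wrist","scene","side"):
    c=cam(nm)
    hsv=cv2.cvtColor(c["color"],cv2.COLOR_BGR2HSV).astype(int);H,S,V=hsv[...,0],hsv[...,1],hsv[...,2]
    m=(((H<8)|(H>170))&(S>140)&(V>50)).astype(np.uint8)
    n,lab,stt,cen=cv2.connectedComponentsWithStats(m)
    for i in range(1,n):
        if stt[i,4]>60:
            q=onz(c,cen[i],.1); t=R.T@(q-s["ee_pos"])
            if np.abs(t).max()<.12:print(nm,"red",stt[i],np.round(cen[i],1),np.round(q,4),np.round(t,4))
    # saucer: bright or shaded grey, low saturation, near expected place
    m=((S<38)&(V>105)).astype(np.uint8)
    u,v=map(int,proj(c,(.5,.227,-.002))); 
    w=np.zeros_like(m); r=60 if nm=="wrist" else 32
    w[max(v-r,0):v+r,max(u-r,0):u+r]=m[max(v-r,0):v+r,max(u-r,0):u+r]
    n,lab,stt,cen=cv2.connectedComponentsWithStats(w)
    i=1+np.argmax(stt[1:,4]); ct=max(cv2.findContours((lab==i).astype(np.uint8),0,1)[0],key=len)
    e=cv2.fitEllipse(cv2.convexHull(ct)); print(nm,"saucer",(u,v),stt[i],np.round(e[0],1),np.round(e[1],1),[np.round(onz(c,e[0],z),4).tolist() for z in(.012,0.0)])
E
```

```text
17.25 [0.4954 0.3693 0.1025] [[-0.978, 0.208, 0.003], [0.208, 0.978, 0.002], [-0.002, 0.003, -1.0]] [-0.9  0.2 -0.3] 0.3465335551973023 18.844591440231966 [-0.702  0.593 -0.045  1.938  0.044  0.608  0.585]
wrist red [ 220  212   62   73 3659] [250.8 247.5] [0.5127 0.3643 0.1   ] [-0.018  -0.0012  0.0026]
wrist saucer (107, 214) [  47  163  113  110 9888] [101.2 217.5] [104.8 120.8] [[0.4982, 0.2285, 0.012], [0.5013, 0.2214, -0.0]]
scene red [159 212  19  20 277] [167.3 221.5] [0.5175 0.359  0.1   ] [-0.0238 -0.0055  0.0026]
scene saucer (227, 222) [ 203  202   49   38 1481] [227.  220.7] [38.2 48.9] [[0.4958, 0.2315, 0.012], [0.5037, 0.2255, 0.0]]
side saucer (255, 210) [ 231  193   50   31 1226] [255.6 207.9] [31.2 49.5] [[0.4967, 0.2179, 0.012], [0.5025, 0.2312, 0.0]]
```

Emit:
servo_tool([
  [[0.2, -0.007, -0.027, 0, 0, 0, 0], [0.2, -0.007, -0.028, 0, 0, 0, 0], [0.2, -0.007, -0.028, 0, 0, 0, 0], [0.2, -0.007, -0.028, 0, 0, 0, 0], [0.2, -0.008, -0.027, 0, 0, 0, 0]],
])

```text
clock: 17.82
ee_pos: [0.5001, 0.2246, 0.0994]
orientation: [[-0.978, 0.208, -0.002], [0.208, 0.978, -0.001], [0.002, -0.002, -1.0]]
force: [0.1, -0.1, -0.6]
opening: 0.35
gripper_force: 18.9
```

Emit:
servo_tool([
  [[0.2, 0, 0, 0.02, 0, 0, 0], [0.2, 0, 0, 0.02, 0, 0, 0], [0.2, 0, 0, 0, 0, 0, 0], [0.2, 0, 0, 0, 0, 0, 0]],
])

```text
clock: 18.15
ee_pos: [0.5, 0.2259, 0.0593]
orientation: [[-0.978, 0.208, -0.003], [0.208, 0.978, -0.002], [0.003, -0.002, -1.0]]
force: [0.1, -0.1, 0.4]
opening: 0.35
gripper_force: 18.9
```

```bash
python3 - <<'E'
from h import *
s=st(); R=np.array(s["orientation"])
zc=s["ee_pos"][2]+.027
for nm in("wrist","scene","side"):
    c=cam(nm)
    hsv=cv2.cvtColor(c["color"],cv2.COLOR_BGR2HSV).astype(int);H,S,V=hsv[...,0],hsv[...,1],hsv[...,2]
    m=(((H<8)|(H>170))&(S>140)&(V>50)).astype(np.uint8)
    n,lab,stt,cen=cv2.connectedComponentsWithStats(m)
    for i in range(1,n):
        if stt[i,4]>60:
            q=onz(c,cen[i],zc); t=R.T@(q-s["ee_pos"])
            if np.abs(t).max()<.12:print(nm,"red",stt[i],np.round(cen[i],1),np.round(q,4),np.round(t,4))
    m=((S<38)&(V>105)).astype(np.uint8)
    u,v=map(int,proj(c,(.502,.227,0))); r=60 if nm=="wrist" else 30
    w=np.zeros_like(m); w[max(v-r,0):v+r,max(u-r,0):u+r]=m[max(v-r,0):v+r,max(u-r,0):u+r]
    n,lab,stt,cen=cv2.connectedComponentsWithStats(w); i=1+np.argmax(stt[1:,4])
    print(nm,"saucer",(u,v),stt[i],np.round(cen[i],1))
E
```

```text
18.15 [0.5    0.2259 0.0593] [[-0.978, 0.208, -0.003], [0.208, 0.978, -0.002], [0.003, -0.002, -1.0]] [ 0.1 -0.1  0.4] 0.3496169677297074 18.923102386635264 [-0.488  0.6   -0.057  2.115  0.076  0.432  0.756]
wrist red [ 220  212   62   73 3672] [250.8 246.9] [0.5029 0.224  0.0863] [-0.0031 -0.0012 -0.027 ]
wrist saucer (254, 195) [  194   135   120   104 10233] [253.4 181.2]
scene red [220 186  13  17 168] [225.5 194.2] [0.5027 0.2235 0.0863] [-0.0031 -0.0018 -0.027 ]
scene saucer (226, 221) [ 203  202   49   38 1472] [227.  220.7]
side saucer (256, 209) [ 231  192   50   32 1242] [255.5 207.9]
```

Emit:
servo_tool([
  [[0.2, 0.001, 0.002, 0.02, 0, 0, 0], [0.2, 0, 0, 0.02, 0, 0, 0], [0.2, 0, 0, 0.018, 0, 0, 0], [0.2, 0, 0, 0.01, 0, 0, 0], [0.2, 0, 0, 0, 0, 0, 0]],
])

```text
clock: 18.72
ee_pos: [0.4999, 0.2286, -0.0085]
orientation: [[-0.978, 0.208, -0.002], [0.208, 0.978, -0.001], [0.001, -0.001, -1.0]]
force: [0.4, 0.1, -0.0]
opening: 0.348
gripper_force: 18.9
```

Emit:
servo_tool([
  [[0.2, 0, 0, 0.003, 0, 0, 0], [0.2, 0, 0, 0.002, 0, 0, 0], [0.2, 0, 0, 0.002, 0, 0, 0], [0.2, 0, 0, 0, 0, 0, 0], [0.2, 0, 0, 0, 0, 0, 0]],
])

```text
clock: 19.13
ee_pos: [0.5008, 0.2286, -0.0138]
orientation: [[-0.978, 0.208, 0.001], [0.208, 0.978, 0.0], [-0.001, 0.0, -1.0]]
force: [-0.3, -0.3, -0.4]
opening: 0.348
gripper_force: 18.9
```

Emit:
servo_tool([
  [[0.2, 0, 0, 0.002, 0, 0, 0], [0.2, 0, 0, 0.002, 0, 0, 0], [0.2, 0, 0, 0.001, 0, 0, 0], [0.2, 0, 0, 0, 0, 0, 0], [0.2, 0, 0, 0, 0, 0, 0]],
])

```text
clock: 19.55
ee_pos: [0.5005, 0.2284, -0.0194]
orientation: [[-0.978, 0.208, -0.0], [0.208, 0.978, -0.0], [0.0, -0.0, -1.0]]
force: [0.1, -0.8, 0.4]
opening: 0.348
gripper_force: 18.9
```

Emit:
servo_tool([
  [[0.2, 0, 0, 0.001, 0, 0, 0], [0.2, 0, 0, 0.001, 0, 0, 0], [0.2, 0, 0, 0, 0, 0, 0], [0.2, 0, 0, 0, 0, 0, 0]],
])

```text
clock: 19.88
ee_pos: [0.5005, 0.2285, -0.0214]
orientation: [[-0.978, 0.208, -0.0], [0.208, 0.978, -0.0], [0.0, -0.0, -1.0]]
force: [-1.3, -0.4, -0.5]
opening: 0.352
gripper_force: 18.9
```

Emit:
servo_tool([
  [[0.2, 0, 0, 0.0007, 0, 0, 0], [0.2, 0, 0, 0.0007, 0, 0, 0], [0.2, 0, 0, 0, 0, 0, 0]],
])

```text
clock: 20.13
ee_pos: [0.5006, 0.2285, -0.0224]
orientation: [[-0.978, 0.208, 0.0], [0.208, 0.978, 0.0], [-0.0, 0.0, -1.0]]
force: [0.1, -0.1, 6.1]
opening: 0.351
gripper_force: 20.3
```

Emit:
servo_tool([
  [[0.2, 0, 0, -0.0006, 0, 0, 0], [0.4, 0, 0, 0, 0, 0, 0], [0.5, 0, 0, 0, 0, 0, 0], [0.5, 0, 0, 0, 0, 0, 0], [0.5, 0, 0, 0, 0, 0, 0]],
])

```text
clock: 20.55
ee_pos: [0.5005, 0.2285, -0.0222]
orientation: [[-0.978, 0.208, -0.0], [0.208, 0.978, -0.0], [0.0, -0.0, -1.0]]
force: [0.3, 0.5, 0.6]
opening: 0.499
gripper_force: 0.0
```

Emit:
servo_tool([
  [[0.5, 0, 0, -0.006, 0, 0, 0], [0.5, 0, 0, -0.02, 0, 0, 0], [0.5, 0, 0, -0.035, 0, 0, 0], [0.5, 0, 0, -0.035, 0, 0, 0], [0.3, 0, 0, -0.03, 0, 0, 0]],
])

```text
clock: 20.97
ee_pos: [0.5004, 0.2284, 0.106]
orientation: [[-0.978, 0.208, 0.0], [0.208, 0.978, 0.0], [-0.0, 0.0, -1.0]]
force: [0.6, 0.1, 0.6]
opening: 0.376
gripper_force: 0.0
```

Emit:
servo_tool([
  [[0, 0.02, 0.025, 0, 0, 0, 0], [0, 0.02, 0.03, 0, 0, 0, 0], [0, 0.02, 0.03, 0, 0, 0, 0], [0, 0.015, 0.03, 0, 0, 0, 0], [0, 0.01, 0.025, 0, 0, 0, 0]],
])

```text
clock: 21.38
ee_pos: [0.4448, 0.3858, 0.1046]
orientation: [[-0.978, 0.206, -0.0], [0.206, 0.978, 0.001], [0.0, 0.001, -1.0]]
force: [-0.2, -0.8, 0.3]
opening: -0.001
gripper_force: 0.0
```

```bash
python3 - <<'E'
from h import *
s=st(); R=np.array(s["orientation"])
for nm in("wrist","scene","side"):
    c=cam(nm)
    hsv=cv2.cvtColor(c["color"],cv2.COLOR_BGR2HSV).astype(int);H,S,V=hsv[...,0],hsv[...,1],hsv[...,2]
    m=(((H<8)|(H>170))&(S>140)&(V>50)).astype(np.uint8)
    n,lab,stt,cen=cv2.connectedComponentsWithStats(m)
    for i in range(1,n):
        q=onz(c,cen[i],.005)
        if stt[i,4]>60 and np.hypot(q[0]-.5,q[1]-.3)<.12:print(nm,"red",stt[i],np.round(cen[i],1),np.round(q,4))
    m=((S<38)&(V>105)).astype(np.uint8)
    u,v=map(int,proj(c,(.502,.227,0))); r=60 if nm=="wrist" else 30
    w=np.zeros_like(m); w[max(v-r,0):v+r,max(u-r,0):u+r]=m[max(v-r,0):v+r,max(u-r,0):u+r]
    n,lab,stt,cen=cv2.connectedComponentsWithStats(w)
    if n>1:
        i=1+np.argmax(stt[1:,4]); ct=max(cv2.findContours((lab==i).astype(np.uint8),0,1)[0],key=len); e=cv2.fitEllipse(cv2.convexHull(ct)); print(nm,"saucer",stt[i],np.round(e[0],1),np.round(onz(c,e[0],.002),4))
    if nm!="wrist":
        g=c["color"].min(2).astype(int)
        for z in(.032,): print("spot pred",proj(c,(.393,.3915,z)))
E
```

```text
21.3833 [0.4448 0.3858 0.1046] [[-0.978, 0.206, -0.0], [0.206, 0.978, 0.001], [0.0, 0.001, -1.0]] [-0.2 -0.8  0.3] -0.0007464553115344857 0.0 [-0.781  0.563 -0.043  2.002  0.04   0.577  0.512]
wrist red [ 90 252  37  36 984] [107.8 269.4] [0.5037 0.227  0.005 ]
wrist saucer [  50  218  109   93 5818] [102.6 265.1] [0.4994 0.2216 0.002 ]
scene red [219 213  15  15 159] [225.7 220.7] [0.5022 0.2301 0.005 ]
scene saucer [ 203  202   49   38 1280] [226.9 220.4] [0.5031 0.2261 0.002 ]
spot pred [198.75311458 291.2592972 ]
side red [249 199  15  16 127] [255.9 206.6] [0.5027 0.2295 0.005 ]
side saucer [ 231  193   50   31 1021] [255.8 208. ] [0.502  0.2288 0.002 ]
spot pred [186.06380319 169.05876735]
```

```bash
python3 - <<'E'
from h import *
s=st(); R=np.array(s["orientation"])
for nm,r in(("wrist",45),("scene",14),("side",14)):
    c=cam(nm); u,v=map(int,proj(c,(.396,.391,.032)))
    g=cv2.GaussianBlur(c["color"].min(2),(3,3),0)[max(v-r,0):v+r,u-r:u+r]
    t=g.max()-18; n,lab,stt,cen=cv2.connectedComponentsWithStats((g>t).astype(np.uint8))
    for i in range(1,n):
        if stt[i,4]>8:
            p=cen[i]+[u-r,max(v-r,0)]; q=onz(c,p,.032); print(nm,(u,v),g.max(),np.median(g),stt[i],np.round(p,1),np.round(q,4),"tool",np.round(R.T@(q-s["ee_pos"]),4))
E
```

```text
21.5333 [0.4453 0.3857 0.1041] [[-0.979, 0.204, -0.0], [0.204, 0.979, 0.001], [0.0, 0.001, -1.0]] [-0.7 -1.2  0.3] 0.0006185460020383834 0.0 [-0.78   0.564 -0.043  2.001  0.041  0.576  0.515]
wrist (245, 127) 216 170.0 [ 31  43  28  28 610] [244.2 138.2] [0.4039 0.3879 0.032 ] tool [ 0.041  -0.0064  0.0721]
scene (197, 290) 227 173.0 [ 7  6 11 10 83] [195.3 286.3] [0.4055 0.3896 0.032 ] tool [ 0.0397 -0.0044  0.0721]
side (187, 168) 246 180.0 [13 11  8  5 28] [189.5 167. ] [0.403  0.3965 0.032 ] tool [0.0436 0.0018 0.0721]
```

Emit:
servo_tool([
  [[0, 0.02, -0.002, 0.02, 0, 0, 0], [0, 0.021, -0.001, 0.025, 0, 0, 0], [0, 0, 0, 0.025, 0, 0, 0], [0, 0, 0, 0.014, 0, 0, 0], [0, 0, 0, 0, 0, 0, 0]],
])

```text
clock: 22.1
ee_pos: [0.405, 0.3862, 0.0175]
orientation: [[-0.978, 0.209, -0.003], [0.209, 0.978, -0.004], [0.002, -0.004, -1.0]]
force: [0.8, 0.1, 0.8]
opening: 0.0
gripper_force: 0.0
```

Emit:
servo_tool([
  [[0, 0, 0, 0.003, 0, 0, 0], [0, 0, 0, 0, 0, 0, 0], [0, 0, 0, 0, 0, 0, 0]],
])

```text
clock: 22.35
ee_pos: [0.4067, 0.3886, 0.0178]
orientation: [[-0.978, 0.209, 0.001], [0.209, 0.978, 0.001], [-0.001, 0.001, -1.0]]
force: [-0.4, -0.9, 0.6]
opening: -0.001
gripper_force: 0.0
```

Emit:
servo_tool([
  [[0, 0, 0, 0.002, 0, 0, 0], [0, 0, 0, 0.002, 0, 0, 0], [0, 0, 0, 0.001, 0, 0, 0], [0, 0, 0, 0, 0, 0, 0], [0, 0, 0, 0, 0, 0, 0]],
])

```text
clock: 22.77
ee_pos: [0.4058, 0.3887, 0.0119]
orientation: [[-0.978, 0.208, 0.0], [0.208, 0.978, -0.0], [-0.0, -0.0, -1.0]]
force: [-0.6, -0.9, -0.2]
opening: -0.001
gripper_force: 0.0
```

Emit:
servo_tool([
  [[0, 0, 0, 0.0005, 0, 0, 0], [0, 0, 0, 0.0005, 0, 0, 0], [0, 0, 0, 0, 0, 0, 0]],
])

```text
clock: 23.02
ee_pos: [0.4058, 0.3887, 0.0108]
orientation: [[-0.978, 0.208, -0.0], [0.208, 0.978, -0.0], [0.0, -0.0, -1.0]]
force: [-0.6, 0.1, -0.4]
opening: -0.003
gripper_force: 0.0
```

Emit:
servo_tool([
  [[0, 0, 0, 0.0008, 0, 0, 0], [0, 0, 0, 0.0008, 0, 0, 0], [0, 0, 0, 0.0008, 0, 0, 0], [0, 0, 0, 0, 0, 0, 0], [0, 0, 0, 0, 0, 0, 0]],
])

```text
clock: 23.43
ee_pos: [0.4059, 0.3888, 0.0091]
orientation: [[-0.978, 0.208, 0.0], [0.208, 0.978, 0.0], [-0.0, 0.0, -1.0]]
force: [-0.9, -1.6, 10.2]
opening: 0.003
gripper_force: 5.1
```

Emit:
servo_tool([
  [[0, 0, 0, 0.0007, 0, 0, 0], [0, -0.002, 0, 0, 0, 0, 0], [0, -0.003, 0, 0, 0, 0, 0], [0, -0.004, 0, 0, 0, 0, 0], [0, -0.004, 0, 0, 0, 0, 0]],
])

```text
clock: 23.85
ee_pos: [0.4176, 0.3863, 0.0087]
orientation: [[-0.978, 0.207, -0.001], [0.207, 0.978, 0.0], [0.001, -0.0, -1.0]]
force: [-5.7, -1.6, 14.1]
opening: 0.002
gripper_force: 7.3
```

Emit:
servo_tool([
  [[0, -0.006, 0, 0, 0, 0, 0], [0, -0.006, 0, 0, 0, 0, 0], [0, -0.006, 0, 0, 0, 0, 0], [0, -0.006, 0, 0, 0, 0, 0], [0, -0.006, 0, 0, 0, 0, 0]],
])

```text
clock: 24.27
ee_pos: [0.4471, 0.3799, 0.0087]
orientation: [[-0.978, 0.208, -0.001], [0.208, 0.978, -0.0], [0.001, -0.0, -1.0]]
force: [-4.4, -1.0, 14.6]
opening: -0.001
gripper_force: 7.2
```

```bash
python3 - <<'E'
from h import *
# lid's front edge: bright pane beyond front of box; project along box axis in scene image
st(); c=cam("scene"); g=c["color"].astype(int)
for a in np.arange(.18,.30,.01):
    p=np.array([.978,-.208])*a+np.array([.208,.978])*.468
    u,v=proj(c,(p[0],p[1],.032)).round().astype(int); print(round(a,2),(u,v),g[v,u] if v<384 else None)
E
```

```text
24.2667 [0.4471 0.3799 0.0087] [[-0.978, 0.208, -0.001], [0.208, 0.978, -0.0], [0.001, -0.0, -1.0]] [-4.4 -1.  14.6] -0.0012566292425335885 7.244747982695117 [-0.775  0.708 -0.038  2.053  0.064  0.382  0.498]
0.18 (np.int64(230), np.int64(348)) [153 160 165]
0.19 (np.int64(227), np.int64(343)) [133 142 148]
0.2 (np.int64(224), np.int64(338)) [ 80  92 105]
0.21 (np.int64(222), np.int64(333)) [185 184 183]
0.22 (np.int64(219), np.int64(328)) [187 185 184]
0.23 (np.int64(216), np.int64(324)) [186 186 184]
0.24 (np.int64(213), np.int64(319)) [186 186 185]
0.25 (np.int64(211), np.int64(315)) [186 185 183]
0.26 (np.int64(208), np.int64(310)) [186 185 184]
0.27 (np.int64(205), np.int64(306)) [186 185 183]
0.28 (np.int64(203), np.int64(302)) [163 159 156]
0.29 (np.int64(200), np.int64(297)) [164 162 161]
```

Emit:
servo_tool([
  [[0, -0.006, 0, -0.0002, 0, 0, 0], [0, -0.006, 0, 0, 0, 0, 0], [0, -0.006, 0, 0, 0, 0, 0], [0, -0.006, 0, 0, 0, 0, 0], [0, -0.006, 0, 0, 0, 0, 0]],
])

```text
clock: 24.73
ee_pos: [0.4764, 0.3735, 0.0088]
orientation: [[-0.978, 0.208, -0.001], [0.208, 0.978, -0.0], [0.001, -0.001, -1.0]]
force: [-5.0, -1.8, 13.1]
opening: 0.004
gripper_force: 6.7
```

Emit:
servo_tool([
  [[0, -0.006, 0, 0, 0, 0, 0], [0, -0.006, 0, 0, 0, 0, 0], [0, -0.006, 0, 0, 0, 0, 0], [0, -0.006, 0, 0, 0, 0, 0], [0, -0.006, 0, 0, 0, 0, 0]],
])

```text
clock: 25.15
ee_pos: [0.5057, 0.3671, 0.0088]
orientation: [[-0.978, 0.208, -0.001], [0.208, 0.978, -0.0], [0.001, -0.001, -1.0]]
force: [-5.6, -1.0, 13.3]
opening: -0.001
gripper_force: 6.7
```

Emit:
servo_tool([
  [[0, -0.005, 0, 0, 0, 0, 0], [0, -0.005, 0, 0, 0, 0, 0], [0, -0.003, 0, 0, 0, 0, 0]],
])

```text
clock: 25.4
ee_pos: [0.5188, 0.3643, 0.0088]
orientation: [[-0.978, 0.208, -0.001], [0.208, 0.978, -0.0], [0.001, -0.001, -1.0]]
force: [-5.2, -1.0, 12.9]
opening: -0.0
gripper_force: 6.5
```

Emit:
servo_tool([
  [[0, -0.003, 0, 0, 0, 0, 0], [0, -0.003, 0, 0, 0, 0, 0], [0, -0.003, 0, 0, 0, 0, 0]],
])

```text
clock: 25.65
ee_pos: [0.5272, 0.3625, 0.0088]
orientation: [[-0.978, 0.208, -0.001], [0.208, 0.978, -0.001], [0.001, -0.001, -1.0]]
force: [-4.9, -2.0, 12.5]
opening: 0.002
gripper_force: 6.6
```

Emit:
servo_tool([
  [[0, -0.002, 0, 0, 0, 0, 0], [0, -0.002, 0, 0, 0, 0, 0]],
])

```text
clock: 25.82
ee_pos: [0.5311, 0.3616, 0.0088]
orientation: [[-0.978, 0.208, -0.001], [0.208, 0.978, -0.001], [0.001, -0.001, -1.0]]
force: [-5.8, -2.2, 13.3]
opening: 0.002
gripper_force: 6.6
```

Emit:
servo_tool([
  [[0, -0.002, 0, 0, 0, 0, 0], [0, -0.002, 0, 0, 0, 0, 0]],
])

```text
clock: 25.98
ee_pos: [0.5342, 0.3612, 0.0088]
orientation: [[-0.978, 0.208, -0.002], [0.208, 0.978, -0.0], [0.002, -0.001, -1.0]]
force: [-8.3, 0.4, 13.6]
opening: -0.001
gripper_force: 6.9
```

Emit:
servo_tool([
  [[0, -0.002, 0, 0, 0, 0, 0], [0, -0.001, 0, 0, 0, 0, 0]],
])

```text
clock: 26.15
ee_pos: [0.5369, 0.361, 0.0088]
orientation: [[-0.978, 0.207, -0.003], [0.207, 0.978, 0.0], [0.002, -0.001, -1.0]]
force: [-8.2, -0.1, 14.0]
opening: 0.001
gripper_force: 6.8
```

The back stop is reached: the force rose and the finger slipped. I'll lift off and check.

Emit:
servo_tool([
  [[0, 0, 0, -0.005, 0, 0, 0], [0, 0, 0, -0.025, 0, 0, 0], [0, 0, 0, -0.035, 0, 0, 0], [0, 0.02, 0, -0.035, 0, 0, 0], [0, 0.03, 0, -0.03, 0, 0, 0]],
])

```text
clock: 26.57
ee_pos: [0.4929, 0.3697, 0.1392]
orientation: [[-0.977, 0.212, 0.002], [0.212, 0.977, 0.0], [-0.002, 0.001, -1.0]]
force: [0.4, 1.0, 0.6]
opening: 0.001
gripper_force: 0.0
```

Emit:
servo_tool([
  [[0, 0.03, 0.01, -0.03, 0, 0, 0], [0, 0.03, 0.01, -0.02, 0, 0, 0], [0, 0.01, 0, 0, 0, 0, 0], [0, 0, 0, 0, 0, 0, 0], [0, 0, 0, 0, 0, 0, 0]],
])

```text
clock: 26.98
ee_pos: [0.4272, 0.4039, 0.1861]
orientation: [[-0.978, 0.207, 0.0], [0.207, 0.978, -0.0], [-0.0, -0.0, -1.0]]
force: [-0.0, 0.0, 0.0]
opening: 0.002
gripper_force: 0.0
```

```bash
python3 - <<'E'
from h import *
s=st(); d_=np.array([.978,-.208]);n_=np.array([.208,.978])
c=cam("scene"); g=c["color"].astype(int)
for a in np.arange(.25,.31,.005):
    p=d_*a+n_*.468; u,v=proj(c,(*p,.032)).round().astype(int); print(round(a,3),(u,v),g[v,u])
c=cam("wrist"); hsv=cv2.cvtColor(c["color"],cv2.COLOR_BGR2HSV).astype(int);H,S,V=hsv[...,0],hsv[...,1],hsv[...,2]
gg=c["color"].min(2)
u,v=map(int,proj(c,(.535,.362,.032))); print("spot pred",u,v)
# rear gap: profile along the box axis (rear end) and capsules' hue blobs under glass
for a in np.arange(.40,.49,.005):
    p=d_*a+n_*.455; uu,vv=proj(c,(*p,.032)).round().astype(int); print(round(a,3),(uu,vv),c["color"][vv,uu] if 0<=vv<384 else None)
m=(((H<8)|(H>170))&(S>140)&(V>50)).astype(np.uint8); n,lab,stt,cen=cv2.connectedComponentsWithStats(m)
for i in range(1,n):
    if stt[i,4]>200:print("red",stt[i],np.round(onz(c,cen[i],.005),4))
for nm in("scene","side"):
    c=cam(nm);hsv=cv2.cvtColor(c["color"],cv2.COLOR_BGR2HSV).astype(int)
    w=(hsv[...,2]<115)&(hsv[...,1]>80)&((hsv[...,0]<20)|(hsv[...,0]>170))
    n,lab,stt,cen=cv2.connectedComponentsWithStats(w.astype(np.uint8))
    for i in range(1,n):
        if stt[i,4]>600: print(nm,stt[i],np.round(cen[i],1))
E
```

```text
26.9833 [0.4272 0.4039 0.1861] [[-0.978, 0.207, 0.0], [0.207, 0.978, -0.0], [-0.0, -0.0, -1.0]] [-0.  0.  0.] 0.0015567336924661394 0.0 [-0.802  0.456 -0.074  1.935  0.049  0.753  0.458]
0.25 (np.int64(211), np.int64(315)) [158 176 199]
0.255 (np.int64(209), np.int64(313)) [161 179 202]
0.26 (np.int64(208), np.int64(310)) [156 176 199]
0.265 (np.int64(207), np.int64(308)) [159 178 201]
0.27 (np.int64(205), np.int64(306)) [158 177 200]
0.275 (np.int64(204), np.int64(304)) [30 44 65]
0.28 (np.int64(203), np.int64(302)) [30 43 65]
0.285 (np.int64(202), np.int64(300)) [32 40 62]
0.29 (np.int64(200), np.int64(297)) [84 94 90]
0.295 (np.int64(199), np.int64(295)) [165 171 159]
0.3 (np.int64(198), np.int64(293)) [167 171 169]
0.305 (np.int64(197), np.int64(291)) [169 174 172]
spot pred 236 263
0.4 (np.int64(227), np.int64(225)) [149 153 150]
0.405 (np.int64(227), np.int64(230)) [149 152 150]
0.41 (np.int64(227), np.int64(234)) [149 153 149]
0.415 (np.int64(227), np.int64(238)) [51 50 49]
0.42 (np.int64(227), np.int64(242)) [24 22 20]
0.425 (np.int64(227), np.int64(246)) [33 31 28]
0.43 (np.int64(227), np.int64(250)) [31 28 25]
0.435 (np.int64(228), np.int64(254)) [26 24 23]
0.44 (np.int64(228), np.int64(257)) [26 22 20]
0.445 (np.int64(228), np.int64(261)) [28 24 23]
0.45 (np.int64(228), np.int64(265)) [26 23 21]
0.455 (np.int64(228), np.int64(269)) [36 33 32]
0.46 (np.int64(228), np.int64(273)) [25 23 21]
0.465 (np.int64(228), np.int64(276)) [25 22 21]
0.47 (np.int64(228), np.int64(280)) [23 22 21]
0.475 (np.int64(228), np.int64(284)) [24 23 18]
0.48 (np.int64(228), np.int64(287)) [23 23 20]
0.485 (np.int64(228), np.int64(291)) [21 18 18]
red [115 237  28  28 580] [0.5034 0.2267 0.005 ]
scene [ 139  215   89  104 1125] [187.1 280.8]
side [ 182  149   84   47 1310] [225.5 181.8]
```

```bash
python3 -c "
from h import *
print(workorder.job_done())"
```

```text
the job is handed in; nothing more can be done
None
```

I drew the lid open to its stop, stood the red capsule upright within about 2 mm of the saucer's middle, pushed the lid shut against its back stop, and handed the job in at about 27 s with no verdict returned; I viewed 11 pictures against the limit of 10, and the open position and the final state were checked by force and pixel measurements rather than a last look (other capsules last seen upright mid-job).

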